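# Pack a relay module and its spare cells into a transit case

### The arm

A 6-joint arm with a two-finger parallel gripper is mounted at the origin on a cart in front of the work surface, level with it; the furniture and walls round the work are solid. World frame = base frame: x ahead of the robot, y to its left, z up, the work surface at z = 0. Lengths are in mm, angles in rad, forces in N, time in s.
With the tool pointing down it reaches from about 250 to 775 mm from the base axis. Payload 4 kg.
Tool frame: the origin (TCP) lies at the very end of the fingers, on their centre line; the grasp point (between the pads) lies 19 mm behind it (robot.grasp_offset is the z of the grasp point in the tool frame, in mm); z points along the fingers, y is the line along which they close (so a half turn about z gives the same grasp; the last joint's range is limited). The gripper opens to 94 mm and grips with 3 to 60 N. Pads are 16 mm wide; open, the fingers measure 119 mm over their backs; the gripper's body (75 mm by 177 mm) begins 78 mm behind the grasp point.
Start: joints at [1.218, 0.087, 1.371, -0, 1.684, -0.103], TCP at [135.975, 532.946, 205.506] pointing down, gripper open.
Joint ranges: [-3.1, 3.1], [-0.76, 2.03], [0.27, 2.55], [-1.08, 4.22], [0.17, 2.65], [-2.57, 2.57]. Speed limits (rad/s): [2.79, 2.79, 3.14, 3.14, 3.14, 3.14].

### API

Orientations are given as a unit quaternion [w, x, y, z].
In Python, from rig import robot gives the robot as it stands.
- The arm moves only by the tool carry_out, never from a script. Its argument "steps" is a list that holds one entry, the list of rows, each a list of 5 numbers: the shift along the tool's x, y, z in mm, then the turn about the tool's z in rad, then the finger opening in mm, from 0 to 94. In form: [[[dx, dy, dz, yaw, jaw], ...]]. A call has exactly 8 rows; each row shifts and turns the commanded pose from where the row before left it, along the tool's axes as they then stand; what a row does not reach is not made up. A row lasts 1/10 s, in which the tool goes at most 50 mm and 8.59 degrees, less where a joint would pass 70% of its speed; a pose out of reach is approached as far as the arm can. A call is refused whole if a number of a shift passes 50 or a number of a turn 0.15, either way. A call with a gripper value outside its range is refused whole. The fingers move at their own pace and stop on an object; "squeeze" is the grip in N (left out, the last holds). Time passes only in rows, so rows that do not move let the fingers close, or fill a call up. It gives the time, the measured TCP pose, the force, the opening and the grip force at its end, in the units of the state.
- robot.state(): the state, without advancing time (a new reading comes with each control period).
- robot.get_image(name): name is "side" or "top" or "wrist"; returns a dict with "pixels" (480x640x3 uint8, red, green, blue), "depth" (480x640 float32, mm along the optical axis (not along the pixel's ray), 0 where there is no reading), "K" (3x3 intrinsics, pixels), "D" ([k1, k2, p1, p2, k3] as OpenCV has them; the pictures are not rectified), "cam_to_world" (4x4, takes a point from camera to world coordinates). Camera axes: x right, y down, z forward; pixel columns grow to the right and rows downward; lengths in mm; the calibration is good to about 2 mm. A picture is of the moment at which its call begins.
- robot.hand_in(): hands the job in; it is judged then, once.
The state is a dict: "t": time; "qpos": joint angles; "dq": joint speeds; "joint_torque": joint torques, N m; "tool_pos": TCP position; "tool_rot": TCP orientation; "force": force on the tool from outside, world axes, zero at the start; "ft_torque": the same for the moment, N m; "finger_gap": finger opening in mm; "grip_force": force on a finger pad.
Only numpy, scipy, OpenCV 4.12 (cv2) and the standard library are available. Lean on these libraries where they do the work, as an engineer would, in place of code of your own. Each camera call takes 0.05 s, during which the arm holds its last target. There are 200 camera calls.

### The job

Pack the relay module into the open transit case: set the carrier with the relay board at the bottom of the rectangular pocket, board upwards, then the open frame on it and then the ribbed cover on top, ribs up, all lying flat and square in the pocket, and lay every spare cell flat in a groove of its own beside them. A desoldering pump, a marker or both have been left lying across the case: take them out and lay them down flat on the bench. When nothing stands above the rim any more, shut the lid fully without forcing it down on anything, and leave the other things on the bench undisturbed.

Things in the scene. Friction and masses are not known exactly. Their poses are not given: they have to be found in the camera images.
- case: Shallow black transit case fixed to the bench, 122 mm (x) by 252 mm (y), rim 40 mm above the bench, walls 6 mm; origin at the centre of its underside, z up, +x to its far side with the lid hinge, +y left. A grey insert fills it, its top face 32 mm above the bench. A finger channel 32 mm wide (case x -16 to +16), floor 6.4 mm above the bench, runs along y through all of the insert
- pocket (a point): centre of the floor (6.4 mm above the bench) of the rectangular pocket on the left: 63 mm along case x by 47 mm along case y; axes as the case. The finger channel crosses it, so fingers can hold a part by its sides facing case +y and -y: 30 mm of room on the left, then the case wall; more on the right
- groove_0 (a point): middle of the first cell groove (case y -17 mm), next to the pocket, at the height of its floor, 22 mm above the bench. Each groove runs along case x, 56 mm long, 16 mm wide, 10 mm deep; its middle 32 mm are cut away by the finger channel, so that a cell rests on its two ends and fingers fit beside it
- groove_1 (a point): the same for the second groove (case y -52 mm)
- groove_2 (a point): the same for the third groove (case y -87 mm), near the right wall (inner face at case y -120 mm)
- hinge (a point): point on the lid's hinge axis, in the middle of the case's far upper edge (case x +61 mm, 40 mm above the bench); axes as the case; the axis runs along case y
- lid (a joint): angle of the lid: 0 = shut on the rim; 1.6 to 1.85 at the start = open, upright behind the case or leaning back; stop at 1.9 rad. Stiff hinge: it stays where it is left, about 1 to 3 N at its free edge turn it. Plate 6 mm thick (10 mm over its ribs), 252 mm wide, reaching 123 mm from the hinge, with a lip 64 mm wide and 11 mm longer in the middle. Push it over from behind
- lid_edge (a point): point on the outer face of the lid, at the middle of its free edge, 123 mm from the hinge and 6 mm off the lid's inner face
- carrier: white plastic tray with a small green relay board in it; tray 42 mm (x) by 58 mm (y) by 10 mm high, the board's parts stand up to 16 mm high in its middle; origin at the centre of its underside, z up. Hold it by the 42 mm width, by its walls
- frame: white open rectangular plastic frame, 42 mm (x) by 58 mm (y) by 10 mm high, walls 3.5 mm; it goes round the board's parts on the carrier's rim; either way up. Origin at the centre of its lower face
- frame_mid (a point): centre of the frame (5 mm above its lower face)
- cover: white plastic plate, 42 mm (x) by 58 mm (y) by 8 mm, with seven cooling ribs 2 mm high on its upper side; origin at the centre of its underside, z up. Carrier, frame and cover together stand 30 mm high
- pump: blue desoldering pump, 171 mm long (its y), 24 mm wide, 23 mm thick, round; origin under its middle; if present, left lying across the case, its far end on the insert and its near end sticking out over the front rim (the pump, the marker or both are there)
- marker: felt marker, black and red, 128 mm long (its y), 12 mm thick, round; origin under its middle; if present, left lying across the case like the pump. Both can be laid on the free bench to the left of the case, between or beyond the parts (the bench top reaches forward to world x 0.38; other tools lie beyond world y 0.53)
- cell_0: spare cell, black and brass, a round cell 50 mm long (its y) and 13 mm thick, two or three are there; lies on the bench (it can roll); origin on its surface, 6.8 mm from its axis
- cell_1: spare cell, black and brass, a round cell 50 mm long (its y) and 13 mm thick, two or three are there; lies on the bench (it can roll); origin on its surface, 6.8 mm from its axis
- cell_2: spare cell, black and brass, a round cell 50 mm long (its y) and 13 mm thick, two or three are there; lies on the bench (it can roll); origin on its surface, 6.8 mm from its axis
- cell_0_mid (a point): middle of the axis of that cell
- cell_1_mid (a point): middle of the axis of that cell
- cell_2_mid (a point): middle of the axis of that cell
- tip_cleaner: bystander: round white tip cleaner, 76 mm wide, 42 mm high; origin at the centre of its underside
- flux_syringe: bystander: flux syringe 134 mm long (its y), lying; origin under its middle
- flux_bottle: bystander: brown dropper bottle, 36 mm wide, 93 mm high; origin at the centre of its underside

How it is judged (in metres and radians):
On the way, in this order (a step that is already met when the one before it is completed fails the run):
1. the carrier lies flat and square on the floor of the pocket, board up (horizontal distance between carrier and pocket below 0.0055 m and z of carrier in the frame of pocket between -0.003 and 0.003 m and angle between the y axis of carrier and the x axis of case, either way round below 0.15 rad and angle between carrier's own z axis and vertical below 0.1 rad), for 0.2 s.
2. the frame lies flat and square on the carrier in the pocket (all of step 1 and horizontal distance between frame_mid and pocket below 0.0055 m and z of frame_mid in the frame of pocket between 0.012 and 0.018 m and angle between the y axis of frame and the x axis of case, either way round below 0.15 rad and angle between the z axis of frame and the z axis of case, either way round below 0.1 rad), for 0.2 s.
3. the cover lies flat and square on the frame, ribs up (all of step 2 and horizontal distance between cover and pocket below 0.0055 m and z of cover in the frame of pocket between 0.017 and 0.023 m and angle between the y axis of cover and the x axis of case, either way round below 0.15 rad and angle between cover's own z axis and vertical below 0.1 rad), for 0.2 s.
4. the lid is shut (value of joint lid below 0.03 rad), for 0.2 s.
At the end, for the whole second after the job is handed in: carrier, frame and cover stacked in this order in the pocket (each within 5.5 mm of its centre and 3 mm of its height, flat to 0.1 rad, square to 0.15 rad); every cell in a groove (7 mm, 0.2 rad); pump and marker flat and still on the bench; the lid shut (under 0.03 rad) (all of step 3 and height (world z) of each of pump, marker below 0.03 m and angle between pump's own y axis and vertical between 1.4 and 1.74 rad and linear speed of each of pump, marker below 0.05 m/s and angle between marker's own y axis and vertical between 1.4 and 1.74 rad and ((horizontal distance between cell_0_mid and groove_0 below 0.007 m and z of cell_0_mid in the frame of groove_0 between 0.003 and 0.01 m and angle between the y axis of cell_0 and the x axis of case, either way round below 0.2 rad) or (horizontal distance between cell_0_mid and groove_1 below 0.007 m and z of cell_0_mid in the frame of groove_1 between 0.003 and 0.01 m and angle between the y axis of cell_0 and the x axis of case, either way round below 0.2 rad) or (horizontal distance between cell_0_mid and groove_2 below 0.007 m and z of cell_0_mid in the frame of groove_2 between 0.003 and 0.01 m and angle between the y axis of cell_0 and the x axis of case, either way round below 0.2 rad)) and ((horizontal distance between cell_1_mid and groove_0 below 0.007 m and z of cell_1_mid in the frame of groove_0 between 0.003 and 0.01 m and angle between the y axis of cell_1 and the x axis of case, either way round below 0.2 rad) or (horizontal distance between cell_1_mid and groove_1 below 0.007 m and z of cell_1_mid in the frame of groove_1 between 0.003 and 0.01 m and angle between the y axis of cell_1 and the x axis of case, either way round below 0.2 rad) or (horizontal distance between cell_1_mid and groove_2 below 0.007 m and z of cell_1_mid in the frame of groove_2 between 0.003 and 0.01 m and angle between the y axis of cell_1 and the x axis of case, either way round below 0.2 rad)) and ((horizontal distance between cell_2_mid and groove_0 below 0.007 m and z of cell_2_mid in the frame of groove_0 between 0.003 and 0.01 m and angle between the y axis of cell_2 and the x axis of case, either way round below 0.2 rad) or (horizontal distance between cell_2_mid and groove_1 below 0.007 m and z of cell_2_mid in the frame of groove_1 between 0.003 and 0.01 m and angle between the y axis of cell_2 and the x axis of case, either way round below 0.2 rad) or (horizontal distance between cell_2_mid and groove_2 below 0.007 m and z of cell_2_mid in the frame of groove_2 between 0.003 and 0.01 m and angle between the y axis of cell_2 and the x axis of case, either way round below 0.2 rad)) and value of joint lid below 0.03 rad and velocity of joint lid below 0.05 rad/s); the robot touches nothing.
It fails at once if a bystander (tip cleaner, syringe, flux bottle) is moved by more than 3 cm (distance of any of tip_cleaner, flux_syringe, flux_bottle from where it was at the start of the episode above 0.03 m).
It fails at once if the lid is forced down on something in the case (over 15 N) (contact force between lid and carrier above 15 N or contact force between lid and frame above 15 N or contact force between lid and cover above 15 N or contact force between lid and cell_0 above 15 N or contact force between lid and cell_1 above 15 N or contact force between lid and cell_2 above 15 N or contact force between lid and pump above 15 N or contact force between lid and marker above 15 N).
Of pump, marker only 1 to 2 are there at a start; the rules pass over those that are not, and their reading is None.
Of cell_0, cell_1, cell_2 only 2 to 3 are there at a start; the rules pass over those that are not, and their reading is None.
At some moment in a run one of carrier, frame, cover may be knocked a few centimetres aside while the robot is not near it.
Once in a run the grip may slacken for a moment while it holds something.
It also fails if it takes over 208 s, if anything falls off the work surface, if the arm or the gripper's body presses on something with over 40 N, if the wrist force passes 120 N, or if a joint passes its speed limit or range.

## Working session

There is one attempt and no reset: what is moved stays moved. The work goes in short steps, Python scripts to look and compute and a tool call to move; the robot and the scene stay as the last step left them, time stands still between calls to the robot, and variables do not carry over. Pictures are saved under pics/ and viewed, at most 17 in all, crops included, and the job is handed in when it is done.

Besides the shell and the picture viewer there is one more tool, called after "Emit:" as a command line: name --argument value ..., lists and objects as JSON in quotes. carry_out: Moves the arm, as the interface text tells. Its arguments: {"type":"object","properties":{"steps":{"type":"array","items":{"type":"array","items":{"type":"array","items":{"type":"number"}}}},"squeeze":{"type":"number"}},"required":["steps"]}

```bash
ls; mkdir -p pics; cat > h.py <<'E'
import numpy as np, cv2, sys
from rig import robot
def grab(n,save=None):
    im=robot.get_image(n)
    if save: cv2.imwrite('pics/'+save,cv2.cvtColor(im['pixels'],cv2.COLOR_RGB2BGR))
    np.savez('/tmp/'+n+'.npz',**{k:np.array(v) for k,v in im.items()})
    return im
def ray(im,uv):
    p=cv2.undistortPoints(np.array(uv,float).reshape(-1,1,2),np.array(im['K'],float),np.array(im['D'],float)).reshape(-1,2)
    T=np.array(im['cam_to_world']); d=np.c_[p,np.ones(len(p))]@T[:3,:3].T
    return T[:3,3],d
def onplane(im,uv,z):
    o,d=ray(im,uv); return o+d*((z-o[2])/d[:,2])[:,None]
def cloud(im):
    v,u=np.mgrid[0:480,0:640]; o,d=ray(im,np.c_[u.ravel(),v.ravel()])
    P=o+d*im['depth'].reshape(-1,1); P[im['depth'].ravel()==0]=np.nan
    return P.reshape(480,640,3)
E
python3 - <<'E'
from h import *
for n in('top','side'):
    im=grab(n,n+'0.png'); print(n,np.round(im['cam_to_world'],2).tolist(),np.round(im['K'],0).tolist())
print(robot.state())
E
```

```text
pics
top [[0.01, -0.98, 0.18, 382.92], [-1.0, -0.01, -0.0, 237.08], [0.0, -0.17, -0.98, 1183.69], [0.0, 0.0, 0.0, 1.0]] [[507.0, 0.0, 322.0], [0.0, 507.0, 244.0], [0.0, 0.0, 1.0]]
side [[-0.99, -0.1, 0.12, 481.07], [-0.16, 0.62, -0.77, 958.2], [-0.0, -0.78, -0.63, 654.19], [0.0, 0.0, 0.0, 1.0]] [[518.0, 0.0, 329.0], [0.0, 518.0, 238.0], [0.0, 0.0, 1.0]]
{'t': 0.1, 'qpos': array([ 1.21788489e+00,  8.78951118e-02,  1.37205757e+00, -2.80226998e-05,
        1.68362763e+00, -1.03093589e-01]), 'dq': array([-0.00043073, -0.00195331, -0.00222802,  0.00143008,  0.00114654,
       -0.00090609]), 'joint_torque': array([ 2.54727653e-03, -3.41253591e+01, -3.03302050e+01,  7.20649632e-02,
        3.04261514e-02, -1.06333248e-04]), 'tool_pos': array([135.81567728, 532.46236678, 204.43668761]), 'tool_rot': array([-2.11073763e-04,  1.24585860e-01,  9.92208333e-01, -9.71255288e-04]), 'force': array([-0.64286056, -0.29944954, -0.63289898]), 'ft_torque': array([-0.03456262,  0.01463791, -0.01598182]), 'grip_force': 0.0, 'finger_gap': 94.15189129087585}
```

View pics/top0.png

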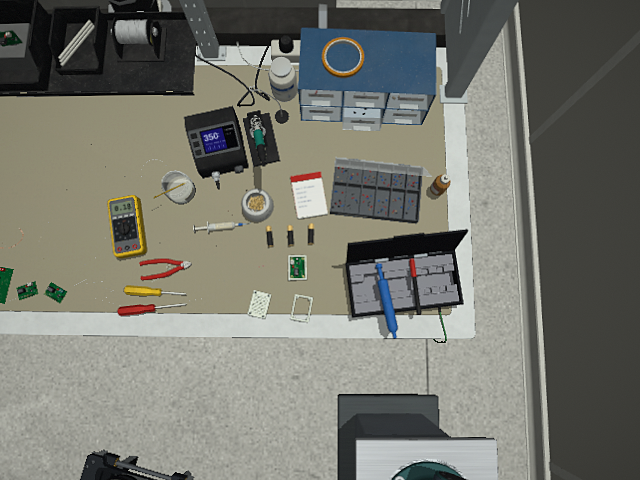

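View pics/side0.png

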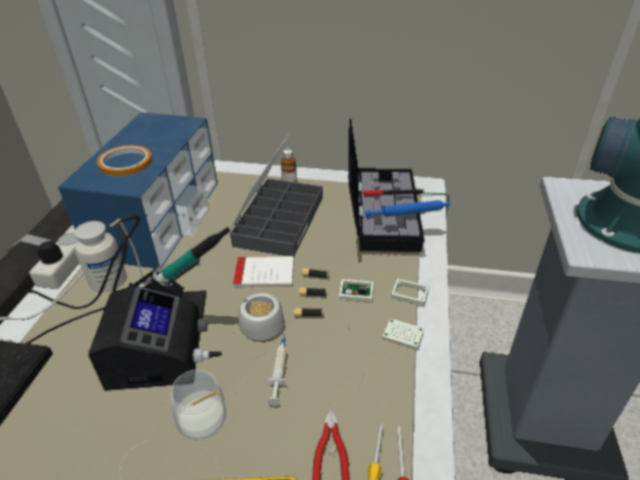

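The top view shows three cells at (269,237), (290,236) and (310,234), the carrier at (297,267), the cover at (260,304) and the frame at (301,307). The case is at about (405,275), with the pump at (387,300) and the marker at (415,285) lying across it. The tip cleaner, syringe and bottle are at (257,203), (218,227) and (440,183). The side view confirms the layout, with the lid open at about 1.6 or more.

```bash
cat > coarse.py <<'E'
from h import *
d=np.load('/tmp/top.npz'); im={k:d[k] for k in d}
hsv=cv2.cvtColor(im['pixels'],cv2.COLOR_RGB2HSV); P=cloud(im)
def blobs(mask,roi,name,z,amin=30):
    m=np.zeros((480,640),np.uint8); x0,y0,x1,y1=roi; m[y0:y1,x0:x1]=mask[y0:y1,x0:x1]
    cs,_=cv2.findContours(m,cv2.RETR_EXTERNAL,cv2.CHAIN_APPROX_NONE)
    for c in cs:
        if cv2.contourArea(c)<amin: continue
        w=onplane(im,c.reshape(-1,2),z)[:,:2].astype(np.float32)
        (cx,cy),(a,b),t=cv2.minAreaRect(w)
        bx=cv2.boxPoints(((cx,cy),(a,b),t)); e=[bx[1]-bx[0],bx[2]-bx[1]]; e=max(e,key=np.linalg.norm)
        print(name,'c',round(cx),round(cy),'size',round(max(a,b)),round(min(a,b)),'long axis deg',round(np.degrees(np.arctan2(e[1],e[0]))%180,1))
H,S,V=[hsv[...,i] for i in range(3)]
bench=(235,220,335,325)
blobs(((V>170)&(S<50)).astype(np.uint8)*255,(235,240,335,323),'white',10)
blobs(((V<90)).astype(np.uint8)*255,(255,220,325,250),'cell',7,20)
blobs(((H>100)&(H<125)&(S>150)).astype(np.uint8)*255,(340,240,470,345),'pump',40)
blobs((((H<8)|(H>172))&(S>150)&(V>100)).astype(np.uint8)*255,(340,240,470,345),'marker red',38,8)
# rim corners
for n,(u,v) in {'rim nl':(352,317),'rim nr':(462,304),'rim fl':(347,262),'rim fr':(460,250)}.items(): print(n,np.round(onplane(im,[(u,v)],40)[0]))
for n,(u,v) in {'lid l':(346,246),'lid r':(467,231)}.items(): print(n,np.round(P[v-2:v+6,u-3:u+4].reshape(-1,3)[::9]).tolist()[:4])
cv2.imwrite('pics/c0.png',cv2.resize(cv2.cvtColor(im['pixels'],cv2.COLOR_RGB2BGR)[220:345,240:475],None,fx=3.4,fy=3.4,interpolation=cv2.INTER_CUBIC))
E
python3 coarse.py
```

```text
white c 446 322 size 228 74 long axis deg 90.5
white c 537 295 size 57 42 long axis deg 0.7
cell c 607 313 size 34 13 long axis deg 8.0
cell c 603 361 size 38 12 long axis deg 1.5
cell c 611 264 size 34 12 long axis deg 0.7
pump c 458 92 size 170 25 long axis deg 13.7
marker red c 534 30 size 40 11 long axis deg 5.8
rim nl [421. 169.  40.]
rim nr [451. -80.  40.]
rim fl [545. 180.  40.]
rim fr [575. -80.  40.]
lid l [[593.0, 187.0, 3.0], [591.0, 183.0, 4.0], [589.0, 178.0, 2.0], [560.0, 181.0, 152.0]]
lid r [[634.0, -105.0, -5.0], [596.0, -60.0, 162.0], [628.0, -113.0, -2.0], [625.0, -117.0, 1.0]]
```

View pics/c0.png

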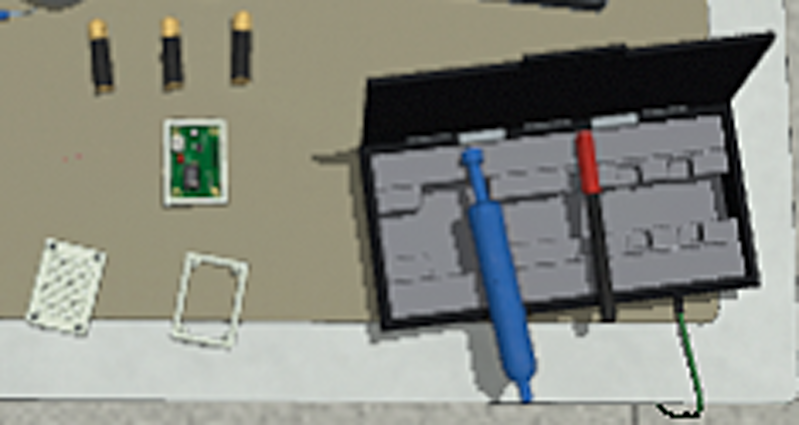

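```bash
cat > plan.py <<'E'
# plan.py x y z angle_deg(of closing line) [fixed start angle]: prints turn and shift in post-turn tool axes
from h import *
from scipy.spatial.transform import Rotation as R
def plan(x,y,z,a):
    s=robot.state(); w=s['tool_rot']; r=R.from_quat([w[1],w[2],w[3],w[0]])
    yv=r.apply([0,1,0]); cur=np.degrees(np.arctan2(yv[1],yv[0]))
    d=(a-cur+90)%180-90; q=s['qpos'][5]
    turn=-np.radians(d); r2=r*R.from_euler('z',turn)
    sh=r2.inv().apply(np.array([x,y,z])-s['tool_pos'])
    print('t',round(s['t'],1),'tcp',np.round(s['tool_pos'],1),'ang',round(cur,1),'q6',round(q,2),'gap',round(s['finger_gap'],1),'| turn',round(turn,3),'shift',np.round(sh,1))
if __name__=='__main__': plan(*map(float,sys.argv[1:5]))
E
python3 plan.py 470 70 250 100
```

```text
t 0.1 tcp [135.8 532.5 204.4] ang 75.7 q6 -0.1 gap 94.2 | turn -0.424 shift [-248.8 -513.5  -44.9]
```

Emit:
carry_out --steps '[[[0, 0, -15, -0.106, 94], [0, 0, -15, -0.106, 94], [0, 0, -15, -0.106, 94], [0, 0, 0, -0.106, 94], [-22, -45, 0, 0, 94], [-22, -45, 0, 0, 94], [-22, -45, 0, 0, 94], [-22, -45, 0, 0, 94]]]'

```text
t: 0.9
tool_pos: [254.1, 369.5, 249.9]
tool_rot: [-0.0, -0.088, 0.996, -0.0]
force: [0.4, 0.5, 0.3]
finger_gap: 94.2
grip_force: 0.0
```

Emit:
carry_out --steps '[[[-22, -45, 0, 0, 60], [-22, -45, 0, 0, 60], [-22, -45, 0, 0, 60], [-22, -45, 0, 0, 60], [-22, -45, 0, 0, 60], [-22, -45, 0, 0, 60], [-22, -45, 0, 0, 60], [0, 0, 0, 0, 60]]]'

```text
t: 1.7
tool_pos: [461.5, 83.4, 248.9]
tool_rot: [-0.001, -0.083, 0.997, -0.001]
force: [0.8, 1.0, -0.6]
finger_gap: 60.2
grip_force: 0.0
```

```bash
python3 - <<'E'
from h import *
im=grab('wrist','w0.png'); print(np.round(im['cam_to_world'],2).tolist(),im['K'].tolist())
E
python3 plan.py 470 70 250 100
```

```text
[[-0.17, 0.95, 0.25, 388.91], [0.99, 0.16, 0.04, 72.27], [-0.0, 0.25, -0.97, 428.86], [0.0, 0.0, 0.0, 1.0]] [[335.1963197670628, 0.0, 314.9301105931754], [0.0, 335.1963197670628, 239.73935252308908], [0.0, 0.0, 1.0]]
t 1.8 tcp [460.2  85.8 249.2] ang 99.7 q6 -1.68 gap 60.1 | turn -0.006 shift [ -6.9 -17.3  -0.8]
```

View pics/w0.png

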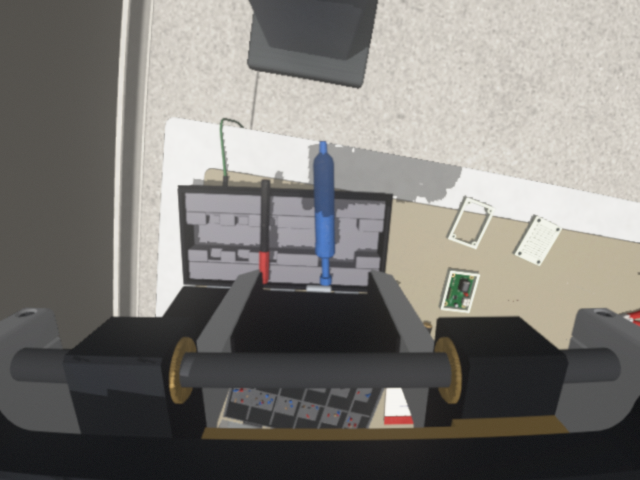

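The wrist view shows the case rim at (180–392, 185–290), the pump at (325,215) and the marker at (265,232). The frame is at (470,222), the cover at (537,240) and the carrier at (460,290).

```bash
cat > case.py <<'E'
from h import *
d=np.load('/tmp/wrist.npz'); im={k:d[k] for k in d}
hsv=cv2.cvtColor(im['pixels'],cv2.COLOR_RGB2HSV);H,S,V=[hsv[...,i].astype(int) for i in range(3)]
P=cloud(im)
def rect(m,z,name,n=1):
    m=cv2.morphologyEx(m.astype(np.uint8)*255,cv2.MORPH_OPEN,np.ones((3,3)))
    pts=np.argwhere(m)[:,::-1]
    w=onplane(im,pts,z)[:,:2].astype(np.float32)
    r=cv2.minAreaRect(w); bx=cv2.boxPoints(r); print(name,len(pts),'c',np.round(r[0],1),'size',np.round(r[1],1),'ang',round(r[2],2)); return m
reg=np.zeros((480,640),bool); reg[188:288,184:390]=1
rect(reg&(S<45)&(V>70)&(V<200)&(abs(P[...,2]-32)<8),32,'insert(240x110)')
b=rect((H>100)&(H<125)&(S>150)&(np.indices((480,640))[0]<300),48,'pump')
pz=P[b>0]; pz=pz[np.isfinite(pz[:,2])]
for x in range(380,560,20):
    q=pz[abs(pz[:,0]-x)<5]
    if len(q): print(x,'y',round(np.median(q[:,1])),'ztop',round(np.percentile(q[:,2],90)))
E
python3 case.py
```

```text
insert(240x110) 9138 c [496.8  50.2] size [118.2 242.9] ang 6.58
pump 15 c [537.4 108.2] size [3.9 3.7] ang 9.9
540 y 109 ztop 47
```

```bash
cat >> case.py <<'E'
print([hsv[v,u].tolist() for u,v in((322,180),(325,215),(325,240),(326,275),(264,265),(265,220))])
print('z',[np.round(P[v,u],0).tolist() for u,v in((322,180),(325,215),(325,240),(326,275),(265,220),(240,210),(240,265),(300,190),(300,285))])
a=np.radians(6.4);Rt=np.array([[np.cos(a),np.sin(a)],[-np.sin(a),np.cos(a)]])
m=reg&(S<45)&(V>70)&(V<200)&(abs(P[...,2]-32)<8); pts=np.argwhere(m)[:,::-1]
w=onplane(im,pts,32)[:,:2]@Rt.T
for lo in range(-60,190,20):
    q=w[(w[:,1]>lo)&(w[:,1]<lo+20)]; print('v',lo,np.round(np.percentile(q[:,0],[0.5,99.5]),1) if len(q) else '')
for lo in range(500,570,10):
    q=w[(w[:,0]>lo-20)&(w[:,0]<lo-10)]; print('u',lo-20,np.round(np.percentile(q[:,1],[0.5,99.5]),1) if len(q) else '')
E
python3 case.py
```

```text
insert(240x110) 9138 c [496.8  50.2] size [118.2 242.9] ang 6.58
pump 15 c [537.4 108.2] size [3.9 3.7] ang 9.9
540 y 109 ztop 47
[[109, 111, 124], [110, 124, 125], [109, 145, 192], [108, 151, 184], [1, 155, 192], [150, 4, 70]]
z [[417.0, 84.0, 64.0], [454.0, 94.0, 60.0], [483.0, 99.0, 58.0], [529.0, 109.0, 46.0], [474.0, 27.0, 49.0], [470.0, -6.0, 33.0], [539.0, 2.0, 33.0], [435.0, 61.0, 34.0], [551.0, 80.0, 37.0]]
v -60 [439.6 547. ]
v -40 [438.9 555.7]
v -20 [438.1 556.6]
v 0 [437.9 556.5]
v 20 [446.7 558.5]
v 40 [447.  559.6]
v 60 [437.1 555.9]
v 80 [436.8 555.3]
v 100 [436.7 553.1]
v 120 [470.4 533.3]
v 140 
v 160 
v 180 
u 480 [-126.  122.]
u 490 [121.7 122.7]
u 500 [121.9 122.8]
u 510 [-122.4  122.7]
u 520 [-125.1  122.3]
u 530 [-124.3  114.5]
u 540 [-124.6  101.2]
```

```bash
python3 plan.py 460 94.5 37 102.6
```

```text
t 1.8 tcp [460.2  85.8 249.2] ang 99.7 q6 -1.68 gap 60.1 | turn -0.051 shift [ -2.2   8.5 212.2]
```

Emit:
carry_out --steps '[[[-2, 8, 0, -0.05, 60], [0, 0, 40, 0, 60], [0, 0, 45, 0, 60], [0, 0, 45, 0, 60], [0, 0, 42, 0, 60], [0, 0, 25, 0, 60], [0, 0, 15, 0, 60], [0, 0, 0, 0, 60]]]'

```text
t: 2.55
tool_pos: [456.9, 97.6, 35.6]
tool_rot: [-0.003, -0.113, 0.994, 0.0]
force: [0.1, 0.5, 0.1]
finger_gap: 59.8
grip_force: 0.0
```

Emit:
carry_out --steps '[[[0, 0, 0, 0, 10], [0, 0, 0, 0, 10], [0, 0, 0, 0, 10], [0, 0, 0, 0, 10], [0, 0, -10, 0, 10], [0, 0, -25, 0, 10], [0, 0, -35, 0, 10], [0, 0, 0, 0, 10]]]' --squeeze 25

```text
t: 3.35
tool_pos: [463.9, 96.7, 114.6]
tool_rot: [0.006, -0.112, 0.994, -0.0]
force: [0.7, 0.0, 0.8]
finger_gap: 21.8
grip_force: 24.8
```

```bash
python3 plan.py 485 225 40 90
```

```text
t 3.4 tcp [463.9  96.7 114.6] ang 102.8 q6 -1.71 gap 21.8 | turn 0.224 shift [-20.3 128.3  75. ]
```

Emit:
carry_out --steps '[[[0, 0, 0, 0.075, 10], [0, 0, 0, 0.075, 10], [-5, 32, 0, 0.074, 10], [-5, 32, 0, 0, 10], [-5, 32, 0, 0, 10], [-5, 32, 0, 0, 10], [0, 0, 30, 0, 10], [0, 0, 40, 0, 10]]]'

```text
t: 4.15
tool_pos: [479.8, 226.5, 39.8]
tool_rot: [0.003, -0.001, 1.0, 0.001]
force: [0.7, -0.2, -0.6]
finger_gap: 22.3
grip_force: 24.8
```

Emit:
carry_out --steps '[[[0, 0, 20, 0, 10], [0, 0, 15, 0, 10], [0, 0, 5, 0, 10], [0, 0, 0, 0, 10], [0, 0, 0, 0, 28], [0, 0, 0, 0, 38], [0, 0, 0, 0, 50], [0, 0, -20, 0, 50]]]'

```text
t: 4.95
tool_pos: [475.7, 224.3, 16.2]
tool_rot: [-0.002, -0.0, 1.0, -0.001]
force: [-0.3, -0.4, -0.4]
finger_gap: 47.6
grip_force: 0.0
```

Emit:
carry_out --steps '[[[0, 0, -50, 0, 50], [0, 0, -50, 0, 50], [0, 0, -50, 0, 50], [0, 0, -50, 0, 50], [0, 0, -5, 0, 50], [0, -40, 0, 0, 50], [0, -40, 0, 0, 50], [0, 0, 0, 0, 50]]]'

```text
t: 5.75
tool_pos: [477.5, 141.2, 222.3]
tool_rot: [-0.001, 0.002, 1.0, -0.001]
force: [-0.3, -0.3, -0.3]
finger_gap: 50.1
grip_force: 0.0
```

```bash
python3 - <<'E'
from h import *
im=grab('wrist','w1.png'); top=grab('top')
E
python3 plan.py 480 50 40 96.4
```

```text
t 5.8 tcp [477.5 144.2 222.3] ang 89.9 q6 -1.39 gap 50.2 | turn -0.113 shift [  7.7 -94.  182.3]
```

View pics/w1.png

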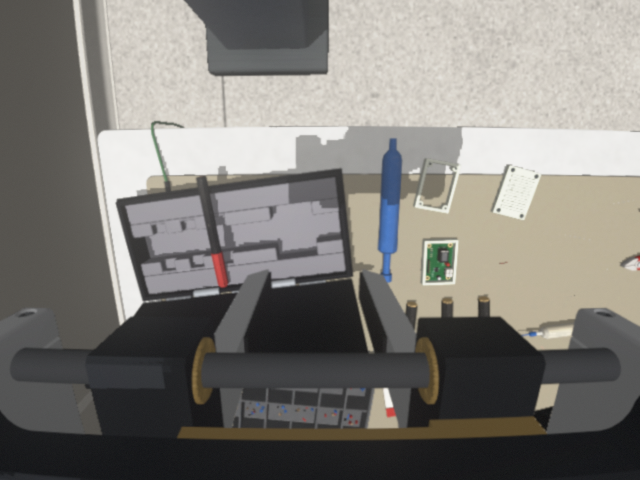

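The pump now lies on the bench at (390,210). The marker runs from (202,178) to (222,285), and the empty pocket shows at about (290,230).

```bash
python3 - <<'E'
from h import *
d=np.load('/tmp/wrist.npz'); im={k:d[k] for k in d}
P=cloud(im)
a=onplane(im,[(202,178)],46)[0];b=onplane(im,[(222,285)],38)[0]
print(a,b,np.linalg.norm(a-b),(a+b)/2,np.degrees(np.arctan2(b[1]-a[1],b[0]-a[0])))
print([np.round(P[v,u],0).tolist() for u,v in((205,195),(209,215),(213,235),(217,255),(221,275))])
# case outer rim corners, z=40
c=onplane(im,[(118,201),(342,170),(352,277)],40); print(np.round(c,1))
e=c[1]-c[0]; print(np.linalg.norm(e),np.degrees(np.arctan2(e[1],e[0]))-90, np.linalg.norm(c[2]-c[1]))
E
python3 plan.py 480 28 34 97
```

```text
[429.58159677  22.37670457  46.        ] [554.09763015  32.28407233  38.        ] 125.16548447776977 [491.83961346  27.33038845  42.        ] 4.549269351050704
[[447.0, 25.0, 50.0], [469.0, 27.0, 48.0], [492.0, 29.0, 47.0], [514.0, 32.0, 47.0], [539.0, 34.0, 45.0]]
[[453.9 -76.7  40. ]
 [422.6 170.6  40. ]
 [543.7 184.   40. ]]
249.18111619319276 7.200777831979096 121.7872159050305
t 5.8 tcp [477.5 144.2 222.3] ang 89.9 q6 -1.39 gap 50.2 | turn -0.124 shift [  11.3 -115.7  188.3]
```

```bash
python3 plan.py 500 30.5 27 95
```

```text
t 5.8 tcp [477.5 144.2 222.3] ang 89.9 q6 -1.39 gap 50.2 | turn -0.089 shift [ -12.9 -115.3  195.2]
```

Emit:
carry_out --steps '[[[-4, -38, 20, -0.09, 40], [-4, -38, 25, 0, 40], [-4, -39, 25, 0, 40], [0, 0, 40, 0, 40], [0, 0, 40, 0, 40], [0, 0, 25, 0, 40], [0, 0, 12, 0, 40], [0, 0, 8, 0, 40]]]'

```text
t: 6.65
tool_pos: [496.2, 31.7, 27.2]
tool_rot: [-0.001, -0.046, 0.999, 0.0]
force: [-0.3, 1.0, -0.7]
finger_gap: 39.9
grip_force: 0.0
```

Emit:
carry_out --steps '[[[0, 0, 0, 0, 40], [0, 0, 0, 0, 4], [0, 0, 0, 0, 4], [0, 0, 0, 0, 4], [0, 0, 0, 0, 4], [0, 0, -20, 0, 4], [0, 0, -40, 0, 4], [0, 0, -40, 0, 4]]]' --squeeze 20

```text
t: 7.45
tool_pos: [495.8, 30.7, 129.0]
tool_rot: [-0.001, -0.045, 0.999, 0.0]
force: [-0.0, -0.3, -0.5]
finger_gap: 9.6
grip_force: 20.0
```

```bash
python3 plan.py 490 450 60 90
```

```text
t 7.5 tcp [495.8  30.7 129. ] ang 95.2 q6 -1.71 gap 9.6 | turn 0.09 shift [  5.7 419.3  69.1]
```

Emit:
carry_out --steps '[[[1, 45, 0, 0.09, 4], [1, 50, 0, 0, 4], [1, 50, 0, 0, 4], [1, 50, 0, 0, 4], [1, 50, 0, 0, 4], [1, 50, 0, 0, 4], [0, 50, 0, 0, 4], [0, 50, 0, 0, 4]]]'

```text
t: 8.25
tool_pos: [486.2, 427.5, 128.8]
tool_rot: [0.0, -0.0, 1.0, 0.0]
force: [1.6, -0.4, 0.2]
finger_gap: 9.9
grip_force: 20.0
```

Emit:
carry_out --steps '[[[0, 25, 30, 0, 4], [0, 0, 40, 0, 4], [0, 0, 30, 0, 4], [0, 0, 15, 0, 4], [0, 0, 7, 0, 4], [0, 0, 4, 0, 4], [0, 0, 0, 0, 4], [0, 0, 0, 0, 14]]]'

```text
t: 9.05
tool_pos: [487.7, 451.0, 4.7]
tool_rot: [0.001, 0.0, 1.0, 0.001]
force: [0.4, -0.2, 0.7]
finger_gap: 12.9
grip_force: 0.0
```

Emit:
carry_out --steps '[[[0, 0, 0, 0, 14], [0, 0, 0, 0, 16], [0, 0, 0, 0, 18], [0, 0, 0, 0, 22], [0, 0, 0, 0, 26], [0, 0, -30, 0, 30], [0, 0, -50, 0, 60], [0, 0, -50, 0, 60]]]'

```text
t: 9.85
tool_pos: [485.7, 449.8, 132.5]
tool_rot: [-0.001, -0.0, 1.0, -0.001]
force: [0.1, -0.0, 0.4]
finger_gap: 42.4
grip_force: 0.0
```

Emit:
carry_out --steps '[[[0, -40, -40, 0, 70], [15, -40, -40, 0, 70], [15, -40, 0, 0, 70], [15, -40, 0, 0, 70], [15, 0, 0, 0, 70], [0, 0, 0, 0, 70], [0, 0, 0, 0, 70], [0, 0, 0, 0, 70]]]'

```text
t: 10.65
tool_pos: [429.1, 301.9, 201.6]
tool_rot: [-0.0, -0.001, 1.0, 0.0]
force: [0.4, 0.3, -0.4]
finger_gap: 70.2
grip_force: 0.0
```

```bash
python3 - <<'E'
from h import *
im=grab('wrist','w2.png')
E
python3 plan.py 537 295 60 90
```

```text
t 10.7 tcp [429.1 301.9 201.5] ang 90.1 q6 -1.07 gap 69.8 | turn 0.001 shift [-108.    -6.8  141.5]
```

View pics/w2.png

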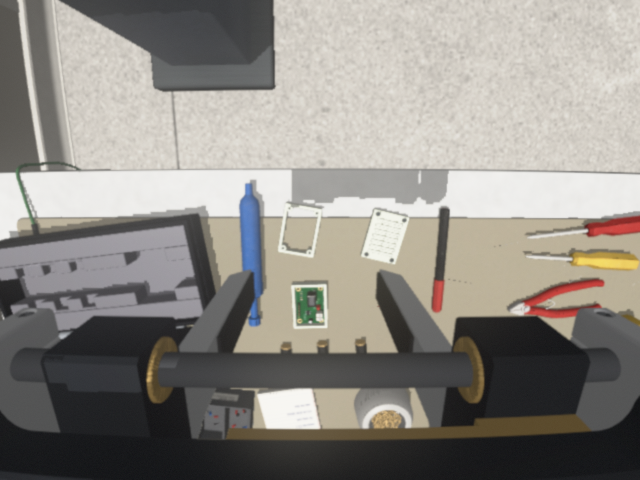

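The marker lies flat at (441,260) and the pump at (250,250). The carrier at (310,306) is board up, the frame is at (300,230), and the cover at (385,235) shows its ribs up.

```bash
cat > parts.py <<'E'
from h import *
def parts(im,rois,z=10,thr=150):
    hsv=cv2.cvtColor(im['pixels'],cv2.COLOR_RGB2HSV);S,V=hsv[...,1],hsv[...,2]
    for n,(x0,y0,x1,y1) in rois.items():
        m=np.zeros((480,640),np.uint8); m[y0:y1,x0:x1]=((V>thr)&(S<45))[y0:y1,x0:x1]*255
        cs,_=cv2.findContours(m,cv2.RETR_EXTERNAL,cv2.CHAIN_APPROX_NONE); c=max(cs,key=cv2.contourArea)
        w=onplane(im,c.reshape(-1,2),z)[:,:2].astype(np.float32); r=cv2.minAreaRect(w); bx=cv2.boxPoints(r)
        e=max([bx[1]-bx[0],bx[2]-bx[1]],key=np.linalg.norm); l=np.degrees(np.arctan2(e[1],e[0]))
        print(n,'c',np.round(r[0],1),'size',np.round(r[1],1),'long ang',round((l+90)%180-90,1))
if __name__=='__main__':
    d=np.load('/tmp/wrist.npz'); im={k:d[k] for k in d}
    parts(im,{'carrier':(282,275,338,338),'frame':(272,196,328,264),'cover':(352,200,420,270)})
E
python3 parts.py
```

```text
carrier c [537.7 296. ] size [82.6 68. ] long ang 0.1
frame c [442.4 284.7] size [78.3 64.2] long ang 0.1
cover c [447.7 384.2] size [82.6 78.3] long ang 1.7
```

```bash
sed -i 's/thr=150/thr=190/' parts.py; python3 parts.py; python3 - <<'E'
from h import *
d=np.load('/tmp/wrist.npz'); hsv=cv2.cvtColor(d['pixels'],cv2.COLOR_RGB2HSV)
print([hsv[v,u].tolist() for u,v in((340,250),(300,270),(294,300),(370,230),(322,225))])
E
```

```text
carrier c [538.  296.2] size [59.5 45. ] long ang 2.0
frame c [439.3 285.4] size [72.1 62.1] long ang 0.0
cover c [445.6 382.3] size [76.5 76.5] long ang 0.3
[[22, 45, 189], [21, 44, 190], [34, 20, 218], [30, 8, 243], [23, 43, 191]]
```

```bash
sed -i 's/S<45/S<30/' parts.py; python3 parts.py;python3 plan.py 538 296 2.5 91.5
```

```text
carrier c [537.3 296.1] size [58.1 42.7] long ang 2.3
frame c [437.9 281.6] size [64.2 66.5] long ang -9.8
cover c [445.  382.3] size [75.3 76.5] long ang -89.7
t 10.7 tcp [429.1 301.9 201.5] ang 90.1 q6 -1.07 gap 69.8 | turn -0.025 shift [-108.8   -8.7  199. ]
```

Emit:
carry_out --steps '[[[-35, -3, 0, -0.03, 62], [-35, -3, 20, 0, 62], [-38, -2, 30, 0, 62], [0, 0, 45, 0, 62], [0, 0, 45, 0, 62], [0, 0, 35, 0, 62], [0, 0, 18, 0, 62], [0, 0, 6, 0, 62]]]'

```text
t: 11.5
tool_pos: [534.4, 294.5, 0.2]
tool_rot: [-0.004, -0.016, 1.0, -0.002]
force: [-9.4, -6.1, 18.3]
finger_gap: 61.7
grip_force: 8.8
```

```bash
python3 plan.py 537.5 296 2.5 92
```

```text
t 11.5 tcp [5.344e+02 2.945e+02 2.000e-01] ang 91.8 q6 -1.19 gap 61.7 | turn -0.004 shift [-3.1  1.4 -2.3]
```

Emit:
carry_out --steps '[[[-2, 1, -3, 0, 62], [0, 0, 0, 0, 62], [0, 0, 0, 0, 30], [0, 0, 0, 0, 30], [0, 0, 0, 0, 30], [0, 0, 0, 0, 30], [0, 0, 0, 0, 30], [0, 0, 0, 0, 30]]]' --squeeze 20

```text
t: 12.3
tool_pos: [539.0, 296.3, 6.3]
tool_rot: [0.0, -0.015, 1.0, 0.0]
force: [0.7, 0.3, 0.3]
finger_gap: 41.2
grip_force: 20.0
```

Emit:
carry_out --steps '[[[0, 0, -15, 0, 30], [0, 0, -35, 0, 30], [0, 0, -45, 0, 30], [0, 0, -45, 0, 30], [0, -30, -20, 0, 30], [0, -40, 0, 0, 30], [0, 0, 0, 0, 30], [0, 0, 0, 0, 30]]]'

```text
t: 13.1
tool_pos: [540.9, 225.7, 166.9]
tool_rot: [0.0, -0.014, 1.0, 0.0]
force: [0.2, 0.4, 0.1]
finger_gap: 41.6
grip_force: 20.0
```

```bash
python3 - <<'E'
from h import *
im=grab('wrist','w3.png')
E
python3 plan.py 490 115 120 97
```

```text
t 13.2 tcp [540.7 226.3 166.3] ang 91.7 q6 -1.3 gap 41.3 | turn -0.092 shift [  63.9 -104.4   46.2]
```

View pics/w3.png

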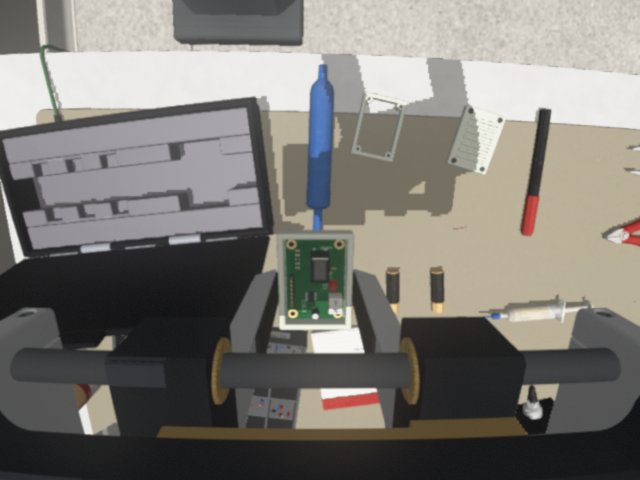

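```bash
python3 - <<'E'
from h import *
d=np.load('/tmp/wrist.npz'); im=d['pixels'][90:265,0:280]
g=cv2.cvtColor(im,cv2.COLOR_RGB2BGR); g=cv2.convertScaleAbs(g,alpha=1.4)
cv2.imwrite('pics/w3c.png',cv2.resize(g,None,fx=2.85,fy=2.85,interpolation=cv2.INTER_CUBIC))
print(np.round(d['cam_to_world'][:3,3]))
E
```

```text
[467. 224. 347.]
```

View pics/w3c.png

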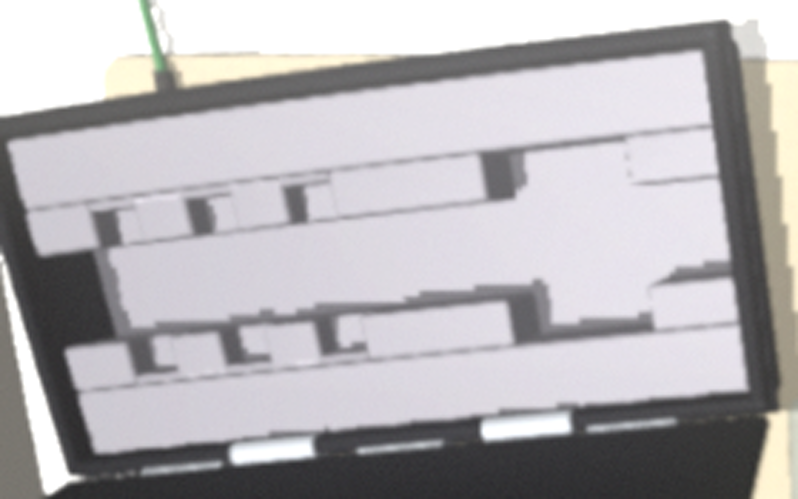

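The zoom shows the pocket's upper edge corners at crop (484,153), (630,135), (655,327) and (515,342). The insert corners are at (8,141), (95,453), (703,50) and (748,390).

```bash
python3 - <<'E'
from h import *
d=np.load('/tmp/wrist.npz'); im={k:d[k] for k in d}
f=lambda l,z: onplane(im,[(a/2.85,b/2.85+90) for a,b in l],z)[:,:2]
p=f([(484,153),(630,135),(655,327),(515,342)],32)
print('pocket',np.round(p,1).tolist(),p.mean(0),[round(np.linalg.norm(p[i]-p[i-1]),1) for i in range(4)])
i32=f([(8,141),(95,453)],32); i40=f([(703,50),(748,390)],40)
print(np.round(i32,1).tolist(),np.round(i40,1).tolist())
e=i40-i32; print([ (round(np.linalg.norm(x),1),round(np.degrees(np.arctan2(x[1],x[0]))-90,2)) for x in e], np.vstack([i32,i40]).mean(0))
# depth-based: insert strips front edge
P=cloud(im); h=P[...,2]
print('floor z',np.nanmedian(h[165:172,190:200]),'insert z',np.nanmedian(h[140:146,120:160]))
c=np.vstack([i32,i40]).mean(0)
for a in (6.6,7.2):
    r=np.radians(a); ex=np.array([np.cos(r),np.sin(r)]); ey=np.array([-np.sin(r),np.cos(r)])
    print(a,'pocket',c+66.5*ey,[np.round(c+y*ey,1) for y in(-17,-52,-87)])
E
python3 plan.py 490 118 120 96.8
```

```text
pocket [[463.1, 91.4], [456.7, 139.0], [518.2, 145.1], [524.5, 97.5]] [490.64918494 118.24738311] [np.float64(61.7), np.float64(48.0), np.float64(61.8), np.float64(48.0)]
[[459.9, -73.5], [568.3, -60.8]] [[431.5, 164.3], [537.0, 177.2]]
[(np.float64(239.5), np.float64(6.82)), (np.float64(240.0), np.float64(7.48))] [499.18589479  51.78484937]
floor z 6.942364376436558 insert z 32.5114257065282
6.6 pocket [491.54257429 117.84413828] [array([501.1,  34.9]), array([5.052e+02, 1.000e-01]), array([509.2, -34.6])]
7.2 pocket [490.85123476 117.760477  ] [array([501.3,  34.9]), array([5.057e+02, 2.000e-01]), array([510.1, -34.5])]
t 13.2 tcp [540.7 226.3 166.3] ang 91.7 q6 -1.3 gap 41.3 | turn -0.089 shift [  63.2 -101.6   46.2]
```

```bash
python3 - <<'E'
from h import *
from parts import parts
d=np.load('/tmp/wrist.npz'); im={k:d[k] for k in d}
hsv=cv2.cvtColor(im['pixels'],cv2.COLOR_RGB2HSV)
print([hsv[v,u].tolist() for u,v in((281,280),(316,235),(350,270),(270,230),(316,325),(316,331))])
c=onplane(im,[(279,233),(353,232),(352,328),(279,330)],170)[:,:2]
print(np.round(c,1).tolist(),c.mean(0),[round(np.linalg.norm(c[i]-c[i-1]),1) for i in range(4)], np.degrees(np.arctan2(*(c[1]-c[0])[::-1])))
E
python3 plan.py 493 118 120 97
```

```text
[[33, 18, 152], [35, 18, 156], [35, 21, 156], [0, 0, 46], [30, 14, 224], [23, 16, 124]]
[[510.4, 206.1], [508.7, 246.2], [566.8, 249.0], [569.3, 206.1]] [538.82698569 226.82142536] [np.float64(58.9), np.float64(40.1), np.float64(58.1), np.float64(43.1)] 92.4460969195848
t 13.2 tcp [540.7 226.3 166.3] ang 91.7 q6 -1.3 gap 41.3 | turn -0.092 shift [  60.5 -101.8   46.2]
```

Emit:
carry_out --steps '[[[0, 0, 0, -0.047, 30], [0, 0, 0, -0.047, 30], [20, -34, 0, 0, 30], [20, -34, 10, 0, 30], [20, -34, 15, 0, 30], [0, 0, 20, 0, 30], [0, 0, 10, 0, 30], [0, 0, 0, 0, 30]]]'

```text
t: 13.95
tool_pos: [492.7, 118.3, 109.0]
tool_rot: [-0.002, -0.063, 0.998, 0.0]
force: [-0.8, -0.2, -1.0]
finger_gap: 41.6
grip_force: 20.0
```

```bash
python3 plan.py 492.8 118 14 97.1
```

```text
t 13.9 tcp [492.7 118.3 109. ] ang 97.2 q6 -1.57 gap 41.6 | turn 0.002 shift [-0.5 -0.4 95. ]
```

Emit:
carry_out --steps '[[[0, 0, 30, 0, 30], [0, 0, 25, 0, 30], [0, 0, 12, 0, 30], [0, 0, 10, 0, 30], [0, 0, 8, 0, 30], [0, 0, 5, 0, 30], [0, 0, 0, 0, 30], [0, 0, 0, 0, 30]]]'

```text
t: 14.75
tool_pos: [494.6, 117.6, 21.7]
tool_rot: [0.001, -0.062, 0.998, 0.0]
force: [-1.2, 0.3, -0.7]
finger_gap: 41.7
grip_force: 20.0
```

```bash
python3 plan.py 492.8 118 14 97.1; python3 -c "
from rig import robot;print(robot.state()['force'])"
```

```text
t 14.8 tcp [494.6 117.6  21.7] ang 97.1 q6 -1.57 gap 41.7 | turn 0.0 shift [1.7 0.6 7.7]
[-1.16022295  0.34967022 -0.71726797]
```

Emit:
carry_out --steps '[[[0, 0, 4, 0, 30], [0, 0, 4, 0, 30], [0, 0, 0, 0, 30], [0, 0, 0, 0, 46], [0, 0, 0, 0, 52], [0, 0, 0, 0, 54], [0, 0, -10, 0, 54], [0, 0, -30, 0, 54]]]'

```text
t: 15.55
tool_pos: [491.4, 117.2, 50.9]
tool_rot: [-0.004, -0.062, 0.998, -0.0]
force: [-0.3, -0.1, 0.8]
finger_gap: 54.2
grip_force: 0.0
```

Emit:
carry_out --steps '[[[0, 0, -50, 0, 54], [0, 0, -50, 0, 60], [0, 0, -40, 0, 60], [40, 40, 0, 0, 60], [20, 40, 0, 0, 60], [0, 40, 0, 0, 60], [0, 0, 0, 0, 60], [0, 0, 0, 0, 60]]]'

```text
t: 16.35
tool_pos: [424.6, 225.6, 193.7]
tool_rot: [0.0, -0.063, 0.998, -0.0]
force: [-0.9, -0.6, -0.1]
finger_gap: 60.1
grip_force: 0.0
```

```bash
python3 - <<'E'
from h import *
im=grab('wrist','w4.png')
E
python3 plan.py 442 285 120 90
```

```text
t 16.4 tcp [424.9 224.9 193.5] ang 97.1 q6 -1.33 gap 60.0 | turn 0.125 shift [-17.   60.1  73.5]
```

View pics/w4.png

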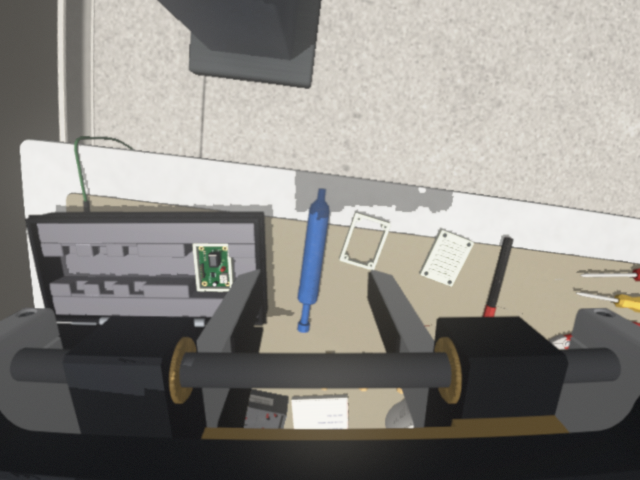

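The carrier sits in the pocket at (214,267). The frame is at (366,240) and the cover at (447,257).

```bash
cat > parts2.py <<'E'
from h import *
def meas(im,roi,z=10,zmin=5,zmax=18):
    P=cloud(im)[...,2]; x0,y0,x1,y1=roi; m=np.zeros((480,640),np.uint8)
    hsv=cv2.cvtColor(im['pixels'],cv2.COLOR_RGB2HSV)
    m[y0:y1,x0:x1]=((P>zmin)&(P<zmax)&(hsv[...,1]<32))[y0:y1,x0:x1]*255
    m=cv2.morphologyEx(m,cv2.MORPH_OPEN,np.ones((2,2)))
    cs,_=cv2.findContours(m,cv2.RETR_EXTERNAL,cv2.CHAIN_APPROX_NONE); c=max(cs,key=cv2.contourArea)
    w=onplane(im,c.reshape(-1,2),z)[:,:2].astype(np.float32); r=cv2.minAreaRect(w); bx=cv2.boxPoints(r)
    e=max([bx[1]-bx[0],bx[2]-bx[1]],key=np.linalg.norm); l=np.degrees(np.arctan2(e[1],e[0]))
    print('c',np.round(r[0],1),'size',np.round(r[1],1),'long ang',round((l+90)%180-90,1))
if __name__=='__main__':
    d=np.load('/tmp/wrist.npz'); im={k:d[k] for k in d}
    a=list(map(int,sys.argv[1:5])); k=list(map(float,sys.argv[5:])); meas(im,a,*k)
E
python3 parts2.py 332 202 398 278; python3 parts2.py 412 222 480 292; python3 parts2.py 190 240 236 296 16 12 26
python3 - <<'E'
from h import *
d=np.load('/tmp/wrist.npz'); im={k:d[k] for k in d}
c=onplane(im,[(355,211),(390,223),(375,270),(341,258)],10);print(np.round(c.mean(0)))
c=onplane(im,[(193,245),(228,243),(232,289),(196,292)],16.4);print(np.round(c.mean(0),1))
E
```

```text
c [442.8 285.3] size [43.1 58.8] long ang -9.9
c [450.6 382.8] size [43.8 58.6] long ang -12.9
c [496.5 114.3] size [65.1 44.1] long ang 4.6
[441. 285.  10.]
[492.4 117.5  16.4]
```

```bash
python3 plan.py 442.5 285.3 4 80
```

```text
t 16.4 tcp [424.9 224.9 193.5] ang 97.1 q6 -1.33 gap 60.0 | turn 0.299 shift [ -6.7  62.6 189.5]
```

Emit:
carry_out --steps '[[[0, 0, 0, 0.1, 60], [0, 0, 0, 0.1, 60], [0, 0, 0, 0.099, 60], [-3, 31, 20, 0, 60], [-4, 31, 40, 0, 60], [0, 0, 45, 0, 60], [0, 0, 45, 0, 60], [0, 0, 20, 0, 60]]]'

```text
t: 17.2
tool_pos: [440.1, 281.7, 18.7]
tool_rot: [-0.003, 0.088, 0.996, -0.002]
force: [0.0, -0.6, -0.5]
finger_gap: 60.1
grip_force: 0.0
```

```bash
python3 plan.py 442.5 285.3 4 80;
```

```text
t 17.2 tcp [440.1 281.7  18.7] ang 79.9 q6 -0.93 gap 60.1 | turn -0.002 shift [-1.8  4.1 14.6]
```

Emit:
carry_out --steps '[[[0, 0, 0, 0, 60], [-1, 1, 8, 0, 60], [0, 0, 8, 0, 60], [0, 0, 2, 0, 60], [0, 0, 0, 0, 60], [0, 0, 0, 0, 60], [0, 0, 0, 0, 60], [0, 0, 0, 0, 60]]]'

```text
t: 18.0
tool_pos: [443.7, 285.6, 6.1]
tool_rot: [0.0, 0.087, 0.996, 0.0]
force: [0.4, -0.2, 0.6]
finger_gap: 59.5
grip_force: 0.0
```

```bash
python3 plan.py 442.5 285.3 4 80;
```

```text
t 18.0 tcp [443.7 285.6   6.1] ang 80.0 q6 -0.93 gap 59.5 | turn -0.0 shift [ 1.2 -0.5  2.1]
```

Emit:
carry_out --steps '[[[0, 0, 2, 0, 60], [0, 0, 0, 0, 30], [0, 0, 0, 0, 30], [0, 0, 0, 0, 30], [0, 0, 0, 0, 30], [0, 0, 0, 0, 30], [0, 0, 0, 0, 30], [0, 0, 0, 0, 30]]]' --squeeze 15

```text
t: 18.8
tool_pos: [443.5, 285.3, 3.6]
tool_rot: [0.0, 0.087, 0.996, 0.0]
force: [-0.1, -0.2, 0.2]
finger_gap: 41.5
grip_force: 15.0
```

Emit:
carry_out --steps '[[[0, 0, -15, 0, 30], [0, 0, -35, 0, 30], [0, 0, -45, 0, 30], [0, 0, -35, -0.1, 30], [0, 0, 0, -0.1, 30], [0, 0, 0, -0.1, 30], [0, 0, 0, 0, 30], [0, 0, 0, 0, 30]]]'

```text
t: 19.6
tool_pos: [443.3, 285.3, 133.3]
tool_rot: [-0.0, -0.062, 0.998, -0.0]
force: [-0.6, -0.6, 0.4]
finger_gap: 41.7
grip_force: 15.0
```

```bash
python3 - <<'E'
from h import *
im=grab('wrist')
m=((np.abs(cloud(im)[...,2]-(robot.state()['tool_pos'][2]+5))<12)&(cv2.cvtColor(im['pixels'],cv2.COLOR_RGB2HSV)[...,1]<32)).astype(np.uint8)
print(robot.state()['force'],cv2.boundingRect(m))
E
python3 plan.py 491 118 100 97.1;
```

```text
[ 0.04135374  0.31873857 -1.10162777] (80, 233, 298, 203)
t 19.6 tcp [443.3 285.2 133.2] ang 97.1 q6 -1.23 gap 41.7 | turn -0.0 shift [ -26.7 -171.8   33.2]
```

```bash
python3 - <<'E'
from h import *
from parts2 import meas
d=np.load('/tmp/wrist.npz'); im={k:d[k] for k in d}
meas(im,(272,215,365,345),139.5,125,150)
cv2.imwrite('pics/fr.png',cv2.cvtColor(im['pixels'],cv2.COLOR_RGB2BGR)[100:400])
E
```

```text
c [441.8 288.1] size [59.9 51. ] long ang 7.1
```

View pics/fr.png

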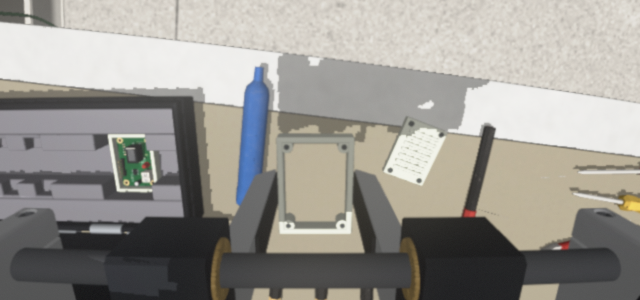

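The frame is gripped square at (315,185) in the crop, the carrier is seated at (133,163) and the cover is unmoved at (415,150).

Emit:
carry_out --steps '[[[-7, -43, 0, 0, 30], [-7, -43, 0, 0, 30], [-7, -43, 0, 0, 30], [-7, -42, 0, 0, 30], [0, 0, 20, 0, 30], [0, 0, 15, 0, 30], [0, 0, 0, 0, 30], [0, 0, 0, 0, 30]]]'

```text
t: 20.45
tool_pos: [492.4, 119.2, 98.4]
tool_rot: [-0.0, -0.062, 0.998, 0.0]
force: [0.3, 0.3, -0.9]
finger_gap: 41.7
grip_force: 15.0
```

```bash
python3 plan.py 492.5 118.1 30 97.1;
```

```text
t 20.4 tcp [492.4 119.2  98.4] ang 97.1 q6 -1.57 gap 41.7 | turn 0.001 shift [-0.  -1.1 68.4]
```

Emit:
carry_out --steps '[[[0, -1, 30, 0, 30], [0, 0, 20, 0, 30], [0, 0, 10, 0, 30], [0, 0, 8, 0, 30], [0, 0, 5, 0, 30], [0, 0, 3, 0, 30], [0, 0, 0, 0, 30], [0, 0, 0, 0, 30]]]'

```text
t: 21.25
tool_pos: [493.3, 118.3, 23.3]
tool_rot: [0.001, -0.063, 0.998, 0.0]
force: [-0.3, -0.5, 0.0]
finger_gap: 41.6
grip_force: 15.0
```

```bash
python3 plan.py 492.5 118.1 20 97.1;
```

```text
t 21.2 tcp [493.3 118.3  23.3] ang 97.2 q6 -1.57 gap 41.6 | turn 0.001 shift [ 0.8 -0.1  3.3]
```

Emit:
carry_out --steps '[[[0, 0, 2, 0, 30], [0, 0, 1, 0, 30], [0, 0, 0, 0, 30], [0, 0, 0, 0, 46], [0, 0, 0, 0, 52], [0, 0, 0, 0, 54], [0, 0, -10, 0, 54], [0, 0, -30, 0, 54]]]'

```text
t: 22.05
tool_pos: [490.1, 117.8, 57.3]
tool_rot: [-0.004, -0.063, 0.998, -0.0]
force: [0.7, -0.6, -0.2]
finger_gap: 54.0
grip_force: 0.0
```

Emit:
carry_out --steps '[[[0, 0, -50, 0, 54], [0, 0, -50, 0, 60], [0, 0, -40, 0, 60], [30, 40, 0, 0, 60], [20, 40, 0, 0, 60], [0, 40, 0, 0, 60], [0, 40, 0, 0, 60], [0, 0, 0, 0, 60]]]'

```text
t: 22.85
tool_pos: [421.9, 274.4, 200.4]
tool_rot: [0.0, -0.066, 0.998, 0.001]
force: [-0.1, -0.2, 0.0]
finger_gap: 60.4
grip_force: 0.0
```

```bash
python3 - <<'E'
from h import *
im=grab('wrist','w5.png')
E
python3 plan.py 442 285 120 90
```

```text
t 22.9 tcp [422.5 272.3 200.2] ang 97.4 q6 -1.24 gap 60.1 | turn 0.129 shift [-19.4  12.7  80.2]
```

View pics/w5.png

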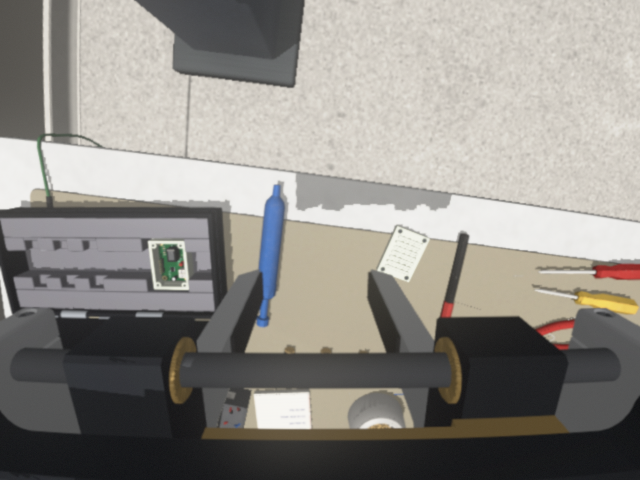

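The frame sits square on the carrier at (169,264). The cover is at (403,253), with the marker beside it at (455,275).

```bash
python3 parts2.py 368 215 436 290; python3 parts2.py 142 230 195 298 26.4 20 36
python3 - <<'E'
from h import *
d=np.load('/tmp/wrist.npz'); im={k:d[k] for k in d}; P=cloud(im)
print('rim z',[np.round(P[v-1:v+2,u-1:u+2,2].mean(),1) for u,v in((152,256),(154,280),(186,255),(187,278),(168,243),(171,288))])
c=onplane(im,[(149,242),(185,240),(189,289),(152,292)],26.4);print(np.round(c.mean(0),1))
E
python3 plan.py 450.5 383 4 77
```

```text
c [450.3 383.2] size [43.1 58.1] long ang -13.5
c [492.9 118. ] size [86.1 61.3] long ang 2.1
rim z [np.float64(26.4), np.float64(27.4), np.float64(26.2), np.float64(26.7), np.float64(21.3), np.float64(27.1)]
[493.7 118.6  26.4]
t 22.9 tcp [422.5 272.3 200.2] ang 97.4 q6 -1.24 gap 60.1 | turn 0.356 shift [ -2.3 114.1 196.2]
```

Emit:
carry_out --steps '[[[0, 0, 0, 0.122, 60], [0, 0, 0, 0.122, 60], [0, 0, 0, 0.121, 60], [-1, 38, 20, 0, 60], [-1, 38, 30, 0, 60], [-1, 38, 45, 0, 60], [0, 0, 45, 0, 60], [0, 0, 30, 0, 60]]]'

```text
t: 23.7
tool_pos: [451.1, 373.5, 33.1]
tool_rot: [-0.001, 0.12, 0.993, -0.002]
force: [0.6, 0.3, -0.0]
finger_gap: 59.9
grip_force: 0.0
```

Emit:
carry_out --steps '[[[0, 0, 10, 0, 60], [0, 0, 5, 0, 60], [0, 0, 3, 0, 60], [0, 0, 0, 0, 60], [0, 0, 0, 0, 60], [0, 0, 0, 0, 60], [0, 0, 0, 0, 60], [0, 0, 0, 0, 60]]]'

```text
t: 24.5
tool_pos: [451.8, 375.3, 18.9]
tool_rot: [0.0, 0.12, 0.993, 0.0]
force: [0.9, -1.5, -0.4]
finger_gap: 60.1
grip_force: 0.0
```

```bash
python3 plan.py 450.3 383 4 76.5
```

```text
t 24.5 tcp [451.8 375.3  18.9] ang 76.3 q6 -0.73 gap 60.1 | turn -0.004 shift [ 3.3  7.1 14.9]
```

Emit:
carry_out --steps '[[[2, 7, 0, 0, 60], [0, 0, 0, 0, 60], [0, 0, 8, 0, 60], [0, 0, 7, 0, 60], [0, 0, 0, 0, 60], [0, 0, 0, 0, 60], [0, 0, 0, 0, 60], [0, 0, 0, 0, 60]]]'

```text
t: 25.3
tool_pos: [451.6, 382.5, 3.7]
tool_rot: [0.0, 0.12, 0.993, 0.0]
force: [-0.2, -0.3, -0.3]
finger_gap: 60.2
grip_force: 0.0
```

```bash
python3 plan.py 450.3 383 4 76.5
```

```text
t 25.3 tcp [451.6 382.5   3.7] ang 76.3 q6 -0.72 gap 60.2 | turn -0.004 shift [ 1.4  0.1 -0.3]
```

Emit:
carry_out --steps '[[[1, 0, 0, 0, 60], [0, 0, 0, 0, 30], [0, 0, 0, 0, 30], [0, 0, 0, 0, 30], [0, 0, 0, 0, 30], [0, 0, 0, 0, 30], [0, 0, 0, 0, 30], [0, 0, 0, 0, 30]]]' --squeeze 20

```text
t: 26.1
tool_pos: [450.4, 382.7, 3.5]
tool_rot: [0.0, 0.12, 0.993, 0.0]
force: [-1.0, 0.6, 0.2]
finger_gap: 41.5
grip_force: 20.0
```

Emit:
carry_out --steps '[[[0, 0, -15, 0, 30], [0, 0, -35, 0, 30], [0, 0, -45, 0, 30], [0, 0, -35, -0.12, 30], [0, 0, 0, -0.12, 30], [0, 0, 0, -0.12, 30], [0, 0, 0, 0, 30], [0, 0, 0, 0, 30]]]'

```text
t: 26.9
tool_pos: [450.4, 382.7, 133.9]
tool_rot: [0.0, -0.059, 0.998, 0.0]
force: [-0.2, 0.0, -0.4]
finger_gap: 41.2
grip_force: 20.0
```

```bash
python3 plan.py 491.7 118.2 100 97.1
```

```text
t 26.9 tcp [450.4 382.7 133.9] ang 96.7 q6 -1.08 gap 41.2 | turn -0.006 shift [  -8.3 -267.5   33.8]
```

Emit:
carry_out --steps '[[[-1, -40, 0, -0.006, 30], [-1, -45, 0, 0, 30], [-1, -45, 0, 0, 30], [-1, -45, 0, 0, 30], [-2, -45, 0, 0, 30], [-2, -45, 10, 0, 30], [0, 0, 20, 0, 30], [0, 0, 0, 0, 30]]]'

```text
t: 27.7
tool_pos: [489.5, 119.2, 100.7]
tool_rot: [-0.003, -0.061, 0.998, -0.0]
force: [-0.4, 0.3, -1.2]
finger_gap: 41.8
grip_force: 20.0
```

Emit:
carry_out --steps '[[[0, 0, 0, 0, 30], [0, 0, 0, 0, 30], [0, 0, 0, 0, 30], [0, 0, 0, 0, 30], [0, 0, 0, 0, 30], [0, 0, 0, 0, 30], [0, 0, 0, 0, 30], [0, 0, 0, 0, 30]]]'

```text
t: 28.5
tool_pos: [491.4, 120.8, 103.4]
tool_rot: [0.0, -0.063, 0.998, 0.0]
force: [-0.5, -0.4, -0.9]
finger_gap: 41.8
grip_force: 20.0
```

```bash
python3 plan.py 491.7 118.2 40 97.1; python3 - <<'E'
from h import *
from parts2 import meas
im=grab('wrist'); z=robot.state()['tool_pos'][2]; meas(im,(265,200,372,350),z+6.4,z-8,z+18)
E
```

```text
t 28.5 tcp [491.4 120.8 103.4] ang 97.2 q6 -1.57 gap 41.8 | turn 0.002 shift [ 0.1 -2.6 63.4]
c [490.3 123.7] size [58.7 58.8] long ang -82.7
```

Emit:
carry_out --steps '[[[0, -2.5, 20, 0, 30], [0, 0, 25, 0, 30], [0, 0, 10, 0, 30], [0, 0, 8, 0, 30], [0, 0, 6, 0, 30], [0, 0, 0, 0, 30], [0, 0, 0, 0, 30], [0, 0, 0, 0, 30]]]'

```text
t: 29.35
tool_pos: [492.5, 118.4, 35.3]
tool_rot: [0.001, -0.063, 0.998, 0.0]
force: [-0.6, -0.0, -0.3]
finger_gap: 41.3
grip_force: 20.0
```

```bash
python3 plan.py 491.7 118.2 30 97.1
```

```text
t 29.4 tcp [492.5 118.4  35.3] ang 97.2 q6 -1.57 gap 41.3 | turn 0.002 shift [ 0.8 -0.1  5.3]
```

Emit:
carry_out --steps '[[[0, 0, 2.5, 0, 30], [0, 0, 2, 0, 30], [0, 0, 0, 0, 30], [0, 0, 0, 0, 46], [0, 0, 0, 0, 52], [0, 0, 0, 0, 54], [0, 0, -10, 0, 54], [0, 0, -30, 0, 54]]]'

```text
t: 30.15
tool_pos: [489.2, 117.9, 67.7]
tool_rot: [-0.004, -0.063, 0.998, -0.0]
force: [-0.5, -0.6, -0.1]
finger_gap: 53.7
grip_force: 0.0
```

Emit:
carry_out --steps '[[[0, 0, -50, 0, 54], [0, 0, -50, 0, 60], [0, 0, -40, 0, 60], [0, 40, 0, 0, 60], [0, 40, 0, 0, 60], [0, 40, 0, 0, 60], [0, 40, 0, 0, 60], [0, 0, 0, 0, 60]]]'

```text
t: 30.95
tool_pos: [470.5, 281.0, 210.5]
tool_rot: [0.0, -0.066, 0.998, 0.001]
force: [-0.5, -0.7, -0.8]
finger_gap: 59.6
grip_force: 0.0
```

```bash
python3 - <<'E'
from h import *
im=grab('wrist','w6.png')
E
python3 plan.py 530 315 250 91.5
```

```text
t 31.0 tcp [471.  278.8 210.4] ang 97.5 q6 -1.27 gap 60.0 | turn 0.104 shift [-59.9  34.6 -39.6]
```

View pics/w6.png

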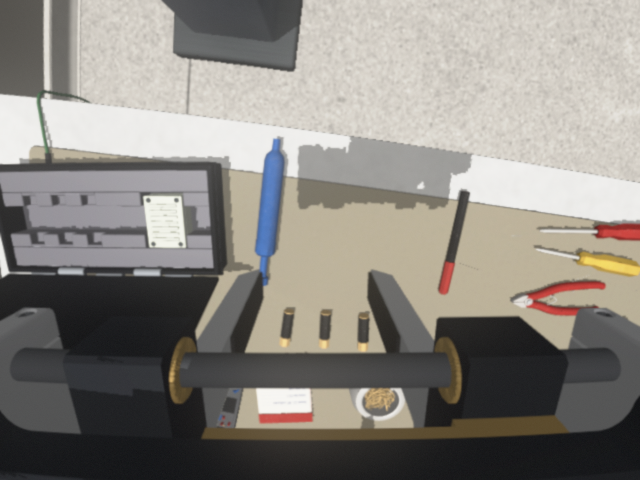

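The cover lies flat with ribs up at (164,221). The cells are at (287,328), (325,328) and (363,332).

```bash
cat > cells.py <<'E'
from h import *
d=np.load('/tmp/wrist.npz'); im={k:d[k] for k in d}; P=cloud(im)
hsv=cv2.cvtColor(im['pixels'],cv2.COLOR_RGB2HSV);H,S,V=[hsv[...,i].astype(int) for i in range(3)]
m=np.zeros((480,640),np.uint8); m[303:353,270:376]=(((V<95)|(S>90)))[303:353,270:376]*255
cs,_=cv2.findContours(m,cv2.RETR_EXTERNAL,cv2.CHAIN_APPROX_NONE)
for c in cs:
    if cv2.contourArea(c)<80: continue
    w=onplane(im,c.reshape(-1,2),7)[:,:2].astype(np.float32); r=cv2.minAreaRect(w); bx=cv2.boxPoints(r)
    e=max([bx[1]-bx[0],bx[2]-bx[1]],key=np.linalg.norm); l=np.degrees(np.arctan2(e[1],e[0]))
    print(cv2.boundingRect(c),'c',np.round(r[0],1),'size',np.round(r[1],1),'ang',round((l+90)%180-90,1))
print('cover z',[np.round(P[v-1:v+2,u-1:u+2,2].mean(),1) for u,v in((150,205),(150,240),(179,205),(180,240))])
c=onplane(im,[(144,196),(182,195),(186,245),(147,249)],34.4);print(np.round(c.mean(0),1))
E
python3 cells.py
```

```text
(358, 319, 11, 32) c [614.9 363.6] size [45.1 12.6] ang 7.4
(320, 316, 10, 23) c [610.3 313.2] size [31.5 11.5] ang 7.8
(281, 311, 12, 27) c [612.2 265. ] size [11.6 37.6] ang -0.3
cover z [np.float64(36.4), np.float64(35.1), np.float64(35.1), np.float64(35.4)]
[491.9 119.   34.4]
```

```bash
python3 - <<'E'
from h import *
d=np.load('/tmp/wrist.npz'); im={k:d[k] for k in d}
for a,b in(((289,309),(286.5,347)),((325.5,310),(325,347)),((363.5,313),(362.5,352))):
    w=onplane(im,[a,b],8)[:,:2]; e=w[1]-w[0]; print(w.mean(0),np.linalg.norm(e),np.degrees(np.arctan2(e[1],e[0])))
E
python3 plan.py 607 264 60 91
```

```text
[617.71347001 266.83240928] 54.49517278562216 2.914669058769986
[612.09341819 314.32708491] 52.924447605924236 7.401088301446945
[611.65844098 363.15023419] 56.335899578646284 8.635071972457691
t 31.0 tcp [471.  278.8 210.4] ang 97.5 q6 -1.27 gap 60.0 | turn 0.113 shift [-135.7  -17.2  150.5]
```

Emit:
carry_out --steps '[[[-45, -4, 20, 0.1, 34], [-48, -10, 40, 0, 34], [-48, -12, 45, 0, 34], [0, 0, 45, 0, 34], [0, 0, 0, 0, 34], [0, 0, 0, 0, 34], [0, 0, 0, 0, 34], [0, 0, 0, 0, 34]]]'

```text
t: 31.8
tool_pos: [592.6, 264.6, 84.0]
tool_rot: [0.003, -0.013, 1.0, 0.001]
force: [0.0, -0.1, -0.1]
finger_gap: 33.8
grip_force: 0.0
```

```bash
python3 plan.py 617 265.5 3 92; python3 - <<'E'
from h import *
im=grab('wrist','w7.png')
E
```

```text
t 31.8 tcp [592.6 264.6  84. ] ang 91.5 q6 -1.26 gap 33.8 | turn -0.008 shift [-23.9  -0.1  81.2]
```

View pics/w7.png

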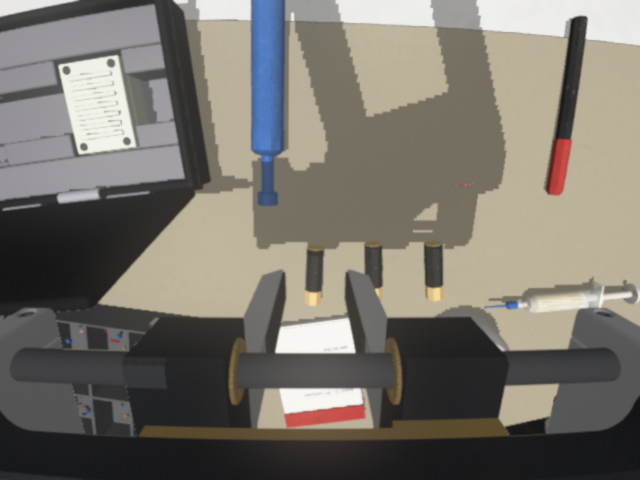

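From closer, the cells run from (316,246) to (313,305), (373,242) to (376,300) and (433,241) to (434,300). The cover is square in the pocket at (97,104).

```bash
python3 - <<'E'
from h import *
d=np.load('/tmp/wrist.npz'); im={k:d[k] for k in d}
for a,b in(((316,246),(313,305)),((373,242),(376,300)),((433,241),(434,300))):
    w=onplane(im,[a,b],7)[:,:2]; e=w[1]-w[0]; print(w.mean(0),np.linalg.norm(e),np.degrees(np.arctan2(e[1],e[0])))
E
python3 plan.py 612 265.5 3 92
```

```text
[618.02100312 265.78104373] 51.60400212454626 -1.1909349616250855
[612.83819264 314.693534  ] 50.63108019772606 7.1117215845183885
[611.29647789 363.34874879] 51.86432135751545 8.020778717550241
t 31.9 tcp [592.4 264.6  83.6] ang 91.5 q6 -1.26 gap 34.3 | turn -0.008 shift [-19.2   0.1  80.7]
```

Emit:
carry_out --steps '[[[-12, 1, 0, 0.044, 34], [-13, 0, 0, 0, 34], [0, 0, 30, 0, 34], [0, 0, 25, 0, 34], [0, 0, 15, 0, 34], [0, 0, 8, 0, 34], [0, 0, 0, 0, 34], [0, 0, 0, 0, 34]]]'

```text
t: 32.65
tool_pos: [616.8, 265.3, 3.3]
tool_rot: [0.001, 0.009, 1.0, 0.0]
force: [0.0, 0.8, 0.5]
finger_gap: 33.8
grip_force: 0.0
```

```bash
python3 plan.py 618 265.8 3 89
```

```text
t 32.6 tcp [616.8 265.3   3.3] ang 89.0 q6 -1.23 gap 33.8 | turn -0.0 shift [-1.1  0.6  0.3]
```

Emit:
carry_out --steps '[[[-1, 0, 0, 0, 34], [0, 0, 0, 0, 5], [0, 0, 0, 0, 5], [0, 0, 0, 0, 5], [0, 0, -15, 0, 5], [0, 0, -35, 0, 5], [20, 0, -45, 0, 5], [45, 0, 0, 0, 5]]]' --squeeze 20

```text
t: 33.45
tool_pos: [558.3, 267.3, 106.2]
tool_rot: [0.008, 0.01, 1.0, 0.003]
force: [0.7, 0.7, 0.9]
finger_gap: 12.6
grip_force: 20.0
```

Emit:
carry_out --steps '[[[45, -10, 0, -0.14, 5], [0, -45, 0, 0, 5], [0, -48, 0, 0, 5], [0, -48, 0, 0, 5], [0, -48, 0, 0, 5], [0, -45, 0, 0, 5], [0, -30, 0, 0, 5], [0, 0, 0, 0, 5]]]'

```text
t: 34.25
tool_pos: [539.7, -9.0, 98.0]
tool_rot: [0.001, -0.058, 0.998, -0.001]
force: [-0.4, 0.2, -0.2]
finger_gap: 12.8
grip_force: 20.0
```

```bash
python3 plan.py 510 -34.5 60 97.1
```

```text
t 34.2 tcp [539.7  -9.   98. ] ang 96.7 q6 -1.81 gap 12.8 | turn -0.007 shift [ 32.6 -21.6  38. ]
```

Emit:
carry_out --steps '[[[16, 0, 0, -0.007, 5], [16, -20, 0, 0, 5], [0, 0, 0, 0, 5], [0, 0, 20, 0, 5], [0, 0, 18, 0, 5], [0, 0, 0, 0, 5], [0, 0, 0, 0, 5], [0, 0, 0, 0, 5]]]'

```text
t: 35.05
tool_pos: [510.9, -28.6, 60.0]
tool_rot: [0.001, -0.065, 0.998, -0.0]
force: [0.2, 0.9, -0.7]
finger_gap: 12.4
grip_force: 20.0
```

```bash
python3 plan.py 510 -34.5 26 97.1; python3 - <<'E'
from h import *
im=grab('wrist'); cv2.imwrite('pics/w8.png',cv2.resize(cv2.cvtColor(im['pixels'][120:350,180:500],cv2.COLOR_RGB2BGR),None,fx=2,fy=2,interpolation=cv2.INTER_CUBIC))
E
```

```text
t 35.0 tcp [510.9 -28.6  60. ] ang 97.4 q6 -1.87 gap 12.4 | turn 0.006 shift [ 1.7 -5.7 34. ]
```

View pics/w8.png

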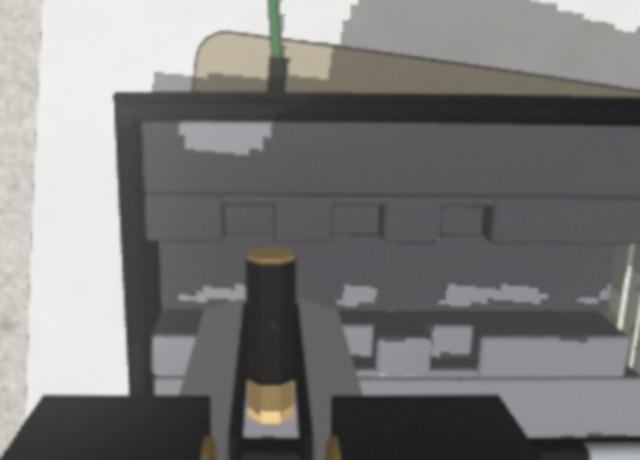

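The held cell is at (271,335) in the crop. The front ends of grooves 2, 1 and 0 are at (249,203), (356,205) and (465,207).

```bash
python3 - <<'E'
from h import *
d=np.load('/tmp/wrist.npz'); im={k:d[k] for k in d}
r=np.radians(7.1); ex=np.array([np.cos(r),np.sin(r)])
for a in((249,203),(357,205),(466,206)):
    w=onplane(im,[(180+a[0]/2,120+a[1]/2)],32)[0,:2]; print(w,w+28*ex)
print('cell',onplane(im,[(180+271/2,120+255/2),(180+270/2,120+415/2)],67))
E
```

```text
[481.15763383 -38.40335058] [508.94292809 -34.94250923]
[477.34265559  -4.43090466] [505.12794985  -0.97006331]
[473.09876249  30.08069873] [500.88405676  33.54154008]
cell [[487.0935455  -30.65208024  67.        ]
 [534.70163446 -24.67980392  67.        ]]
```

Emit:
carry_out --steps '[[[1, -6, 0, 0, 5], [0, 0, 0, 0, 5], [0, 0, 15, 0, 5], [0, 0, 12, 0, 5], [0, 0, 5, 0, 5], [0, 0, 0, 0, 5], [0, 0, 0, 0, 5], [0, 0, 0, 0, 5]]]'

```text
t: 35.9
tool_pos: [510.1, -35.2, 27.3]
tool_rot: [0.001, -0.065, 0.998, -0.0]
force: [-0.2, 0.2, -0.1]
finger_gap: 12.6
grip_force: 20.0
```

```bash
python3 plan.py 510 -34.7 26 97.1; python3 -c "
from rig import robot;print(robot.state()['force'])"
```

```text
t 35.9 tcp [510.1 -35.2  27.3] ang 97.4 q6 -1.88 gap 12.6 | turn 0.005 shift [0.  0.5 1.3]
[-0.21278389  0.20760679 -0.09883438]
```

Emit:
carry_out --steps '[[[0, 0, 1, 0, 5], [0, 0, 0, 0, 18], [0, 0, 0, 0, 28], [0, 0, -15, 0, 30], [0, 0, -40, 0, 30], [0, 0, -45, 0, 30], [0, 40, 0, 0, 34], [0, 48, 0, 0, 34]]]'

```text
t: 36.7
tool_pos: [500.0, 51.7, 128.3]
tool_rot: [0.003, -0.062, 0.998, -0.0]
force: [-0.4, 0.2, -1.5]
finger_gap: 33.9
grip_force: 0.0
```

Emit:
carry_out --steps '[[[0, 48, 0, 0, 34], [0, 48, 0, 0, 34], [0, 48, 0, 0, 34], [0, 50, 0, 0, 34], [-40, 50, 0, 0, 34], [-48, 0, 0, 0, 34], [-48, 0, 0, 0, 34], [0, 0, 0, 0, 34]]]'

```text
t: 37.5
tool_pos: [598.1, 299.6, 121.0]
tool_rot: [-0.001, -0.064, 0.998, -0.001]
force: [-0.4, -0.8, -0.5]
finger_gap: 33.8
grip_force: 0.0
```

Emit:
carry_out --steps '[[[0, 0, 0, 0, 34], [0, 0, 0, 0, 34], [0, 0, 0, 0, 34], [0, 0, 0, 0, 34], [0, 0, 0, 0, 34], [0, 0, 0, 0, 34], [0, 0, 0, 0, 34], [0, 0, 0, 0, 34]]]'

```text
t: 38.3
tool_pos: [594.3, 299.6, 125.8]
tool_rot: [0.0, -0.065, 0.998, 0.0]
force: [-1.3, -0.7, -0.1]
finger_gap: 33.9
grip_force: 0.0
```

```bash
python3 plan.py 612.8 314.7 3 97.1
```

```text
t 38.3 tcp [594.3 299.6 125.8] ang 97.4 q6 -1.32 gap 33.9 | turn 0.005 shift [-20.2  12.7 122.8]
```

Emit:
carry_out --steps '[[[-20, 12.5, 0, 0, 34], [0, 0, 40, 0, 34], [0, 0, 40, 0, 34], [0, 0, 25, 0, 34], [0, 0, 12, 0, 34], [0, 0, 4, 0, 34], [0, 0, 0, 0, 34], [0, 0, 0, 0, 34]]]'

```text
t: 39.1
tool_pos: [614.1, 315.2, 7.1]
tool_rot: [0.002, -0.065, 0.998, 0.001]
force: [0.1, -0.5, -0.8]
finger_gap: 34.2
grip_force: 0.0
```

```bash
python3 plan.py 612.8 314.7 3 97.1
```

```text
t 39.1 tcp [614.1 315.2   7.1] ang 97.4 q6 -1.31 gap 34.2 | turn 0.005 shift [ 1.3 -0.3  4.1]
```

Emit:
carry_out --steps '[[[1, 0, 3.5, 0, 34], [0, 0, 0, 0, 5], [0, 0, 0, 0, 5], [0, 0, 0, 0, 5], [0, 0, -15, 0, 5], [0, 0, -35, 0, 5], [20, 0, -45, 0, 5], [45, 0, 0, 0, 5]]]'

```text
t: 39.9
tool_pos: [553.5, 308.0, 106.0]
tool_rot: [0.009, -0.064, 0.998, 0.003]
force: [0.1, 0.8, 0.3]
finger_gap: 12.5
grip_force: 20.0
```

Emit:
carry_out --steps '[[[48, -20, 0, 0, 5], [30, -45, 0, 0, 5], [0, -48, 0, 0, 5], [0, -48, 0, 0, 5], [0, -48, 0, 0, 5], [0, -45, 0, 0, 5], [0, -30, 0, 0, 5], [0, 0, 0, 0, 5]]]'

```text
t: 40.7
tool_pos: [510.8, 15.5, 97.7]
tool_rot: [0.001, -0.062, 0.998, -0.001]
force: [0.0, 0.6, -0.0]
finger_gap: 12.5
grip_force: 20.0
```

Emit:
carry_out --steps '[[[0, 0, 0, 0, 5], [0, 0, 0, 0, 5], [0, 0, 0, 0, 5], [0, 0, 0, 0, 5], [0, 0, 0, 0, 5], [0, 0, 0, 0, 5], [0, 0, 0, 0, 5], [0, 0, 0, 0, 5]]]'

```text
t: 41.5
tool_pos: [510.0, 19.1, 96.1]
tool_rot: [-0.0, -0.065, 0.998, 0.0]
force: [0.0, 0.3, -0.8]
finger_gap: 12.6
grip_force: 20.0
```

```bash
python3 plan.py 505.5 -0.4 26 97.1
```

```text
t 41.5 tcp [510.   19.1  96.1] ang 97.4 q6 -1.77 gap 12.6 | turn 0.005 shift [  6.8 -18.8  70.1]
```

Emit:
carry_out --steps '[[[6.5, -19, 0, 0, 5], [0, 0, 20, 0, 5], [0, 0, 25, 0, 5], [0, 0, 15, 0, 5], [0, 0, 8, 0, 5], [0, 0, 0, 0, 5], [0, 0, 0, 0, 5], [0, 0, 0, 0, 5]]]'

```text
t: 42.3
tool_pos: [506.9, -0.7, 29.4]
tool_rot: [0.001, -0.065, 0.998, -0.0]
force: [-0.3, 0.1, -1.1]
finger_gap: 12.8
grip_force: 20.0
```

```bash
python3 plan.py 505.5 -0.4 26 97.1; python3 -c "
from rig import robot;print(robot.state()['force'])"
```

```text
t 42.3 tcp [506.9  -0.7  29.4] ang 97.4 q6 -1.81 gap 12.8 | turn 0.005 shift [1.4 0.5 3.4]
[-0.2535039   0.08275718 -1.09518888]
```

Emit:
carry_out --steps '[[[1, 0, 3, 0, 5], [0, 0, 0, 0, 5], [0, 0, 0, 0, 18], [0, 0, 0, 0, 24], [0, 0, -15, 0, 24], [0, 0, -40, 0, 24], [0, 0, -45, 0, 30], [0, 40, 0, 0, 34]]]'

```text
t: 43.1
tool_pos: [505.0, 36.0, 132.9]
tool_rot: [0.007, -0.062, 0.998, -0.002]
force: [0.7, 0.5, 1.0]
finger_gap: 33.0
grip_force: 0.0
```

Emit:
carry_out --steps '[[[0, 48, 0, 0, 34], [0, 48, 0, 0, 34], [0, 48, 0, 0, 34], [0, 48, 0, 0, 34], [-40, 48, 0, 0, 34], [-45, 48, 0, 0, 34], [-45, 28, 0, 0, 34], [-10, 0, 0, 0, 34]]]'

```text
t: 43.9
tool_pos: [581.3, 348.5, 121.7]
tool_rot: [-0.001, -0.066, 0.998, -0.0]
force: [-0.2, 0.1, -0.5]
finger_gap: 34.1
grip_force: 0.0
```

Emit:
carry_out --steps '[[[0, 0, 0, 0, 34], [0, 0, 0, 0, 34], [0, 0, 0, 0, 34], [0, 0, 0, 0, 34], [0, 0, 0, 0, 34], [0, 0, 0, 0, 34], [0, 0, 0, 0, 34], [0, 0, 0, 0, 34]]]'

```text
t: 44.7
tool_pos: [579.6, 345.0, 125.3]
tool_rot: [0.0, -0.065, 0.998, 0.0]
force: [0.7, -0.4, 0.3]
finger_gap: 34.1
grip_force: 0.0
```

```bash
python3 plan.py 611.3 363.3 3 97.1
```

```text
t 44.7 tcp [579.6 345.  125.3] ang 97.4 q6 -1.25 gap 34.1 | turn 0.005 shift [-33.7  14.2 122.3]
```

Emit:
carry_out --steps '[[[-33.5, 14, 0, 0, 34], [0, 0, 40, 0, 34], [0, 0, 40, 0, 34], [0, 0, 25, 0, 34], [0, 0, 12, 0, 34], [0, 0, 4, 0, 34], [0, 0, 0, 0, 34], [0, 0, 0, 0, 34]]]'

```text
t: 45.5
tool_pos: [612.5, 364.0, 6.7]
tool_rot: [0.002, -0.065, 0.998, 0.001]
force: [-0.3, -0.0, 0.3]
finger_gap: 33.9
grip_force: 0.0
```

```bash
python3 plan.py 611.3 363.3 3 97.1
```

```text
t 45.5 tcp [612.5 364.    6.7] ang 97.4 q6 -1.24 gap 33.9 | turn 0.005 shift [ 1.3 -0.5  3.7]
```

Emit:
carry_out --steps '[[[1, 0, 3.5, 0, 34], [0, 0, 0, 0, 5], [0, 0, 0, 0, 5], [0, 0, 0, 0, 5], [0, 0, -15, 0, 5], [0, 0, -35, 0, 5], [20, 0, -45, 0, 5], [45, 0, 0, 0, 5]]]'

```text
t: 46.3
tool_pos: [551.9, 356.8, 105.6]
tool_rot: [0.008, -0.063, 0.998, 0.004]
force: [0.8, -0.1, 0.9]
finger_gap: 12.7
grip_force: 20.0
```

Emit:
carry_out --steps '[[[48, -30, 0, 0, 5], [35, -48, 0, 0, 5], [0, -48, 0, 0, 5], [0, -48, 0, 0, 5], [0, -48, 0, 0, 5], [0, -48, 0, 0, 5], [0, -30, 0, 0, 5], [0, 0, 0, 0, 5]]]'

```text
t: 47.1
tool_pos: [512.5, 55.4, 97.2]
tool_rot: [0.001, -0.062, 0.998, -0.001]
force: [-0.2, 0.5, 0.3]
finger_gap: 12.6
grip_force: 20.0
```

Emit:
carry_out --steps '[[[0, 0, 0, 0, 5], [0, 0, 0, 0, 5], [0, 0, 0, 0, 5], [0, 0, 0, 0, 5], [0, 0, 0, 0, 5], [0, 0, 0, 0, 5], [0, 0, 0, 0, 5], [0, 0, 0, 0, 5]]]'

```text
t: 47.9
tool_pos: [511.6, 59.1, 95.6]
tool_rot: [-0.0, -0.065, 0.998, 0.0]
force: [0.9, 0.5, -0.8]
finger_gap: 12.8
grip_force: 20.0
```

```bash
python3 plan.py 501.2 34.3 26 97.1
```

```text
t 47.9 tcp [511.6  59.1  95.6] ang 97.4 q6 -1.7 gap 12.8 | turn 0.005 shift [ 13.4 -23.3  69.6]
```

Emit:
carry_out --steps '[[[13, -23.5, 0, 0, 5], [0, 0, 20, 0, 5], [0, 0, 25, 0, 5], [0, 0, 15, 0, 5], [0, 0, 8, 0, 5], [0, 0, 0, 0, 5], [0, 0, 0, 0, 5], [0, 0, 0, 0, 5]]]'

```text
t: 48.7
tool_pos: [502.5, 34.0, 28.8]
tool_rot: [0.001, -0.065, 0.998, -0.0]
force: [-0.7, 0.2, -0.6]
finger_gap: 13.1
grip_force: 20.0
```

```bash
python3 plan.py 501.2 34.3 26 97.1; python3 -c "
from rig import robot;print(robot.state()['force'])"
```

```text
t 48.7 tcp [502.5  34.   28.8] ang 97.4 q6 -1.75 gap 13.1 | turn 0.005 shift [1.2 0.4 2.8]
[-0.69193789  0.17087129 -0.57635591]
```

Release, rise in front of the case, and look at the case and lid.

Emit:
carry_out --steps '[[[1, 0, 3, 0, 5], [0, 0, 0, 0, 5], [0, 0, 0, 0, 18], [0, 0, 0, 0, 24], [0, 0, -15, 0, 24], [0, 0, -40, 0, 24], [0, 0, -45, 0, 24], [0, 0, -45, 0, 24]]]'

```text
t: 49.5
tool_pos: [500.4, 33.9, 171.0]
tool_rot: [-0.0, -0.065, 0.998, 0.0]
force: [1.2, -1.7, -0.1]
finger_gap: 23.8
grip_force: 0.0
```

Emit:
carry_out --steps '[[[40, 10, -40, 0, 24], [40, 20, 0, 0, 20], [0, 20, 0, 0, 20], [0, 0, 0, 0, 10], [0, 0, 0, 0, 0], [0, 0, 0, 0, 0], [0, 0, 0, 0, 0], [0, 0, 0, 0, 0]]]'

```text
t: 50.3
tool_pos: [420.7, 72.0, 204.1]
tool_rot: [-0.0, -0.064, 0.998, -0.0]
force: [-0.4, 0.0, -0.6]
finger_gap: -0.1
grip_force: 0.0
```

```bash
python3 - <<'E'
from h import *
im=grab('wrist','w9.png'); s=grab('side'); t=grab('top')
P=cloud(t); 
# lid points: dark, z>60, x>540
m=(P[...,2]>60)&(P[...,0]>545)&(P[...,0]<680)&(P[...,1]>-100)&(P[...,1]<210)&(t['pixels'].max(-1)<60)
q=P[m]; print(len(q),np.nanpercentile(q,[2,50,98],axis=0).round(1))
r=np.radians(7.1); ex=np.array([np.cos(r),np.sin(r)]); hinge=np.array([499.4,51.8])+61*ex; print('hinge',hinge)
u=(q[:,:2]-hinge)@ex; h=q[:,2]-40
for a in range(20,135,15):
    k=abs(h-a)<5
    if k.sum(): print('h',a,'u',np.round(np.median(u[k]),1),k.sum())
E
python3 plan.py 640 20 180 97
```

```text
2095 [[553.8 -58.   62.1]
 [574.8  61.5 123. ]
 [595.5 179.1 171. ]]
hinge [559.93224821  59.33969008]
h 20 u 4.4 90
h 35 u 7.0 162
h 50 u 9.4 169
h 65 u 12.1 165
h 80 u 14.4 176
h 95 u 16.7 196
h 110 u 19.6 199
h 125 u 23.4 209
t 50.5 tcp [420.5  72.3 204.3] ang 97.4 q6 -1.66 gap 0.3 | turn 0.007 shift [-211.5  -78.6   24.2]
```

View pics/w9.png

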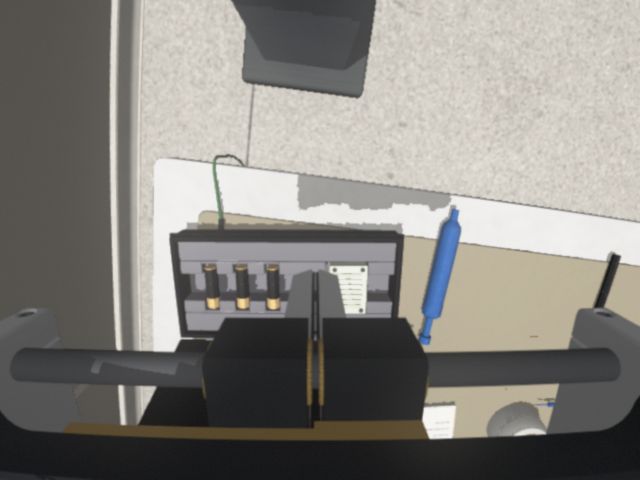

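All three cells lie in their grooves at (211,287), (242,287) and (273,287), and the cover is at (350,288). The lid leans back about 10° past upright.

```bash
python3 - <<'E'
from h import *
d=np.load('/tmp/top.npz'); im={k:d[k] for k in d}; P=cloud(im)
for x in range(570,760,15):
    row=[]
    for y in range(-60,200,30):
        k=(abs(P[...,0]-x)<8)&(abs(P[...,1]-y)<15); row.append(int(np.nanpercentile(P[k][:,2],95)) if k.sum() else None)
    print(x,row)
r=np.radians(7.1); 
for th in (90,75,60,45,30,15,5,0):
    t=np.radians(th); u=-100*np.cos(t)+6*np.sin(t)+8; z=40+100*np.sin(t)+6*np.cos(t); print(th,'u',round(u,1),'z',round(z,1))
E
python3 plan.py 617 66.5 230 97.1
```

```text
570 [55, 72, 102, 121, 139, 154, 161, 161, 162]
585 [145, 154, 161, 171, 173, 173, 162, None, 3]
600 [161, 163, 162, 158, None, None, 5, 4, 4]
615 [None, None, None, None, 3, 4, 4, 4, 3]
630 [3, 4, 4, 4, 4, 4, 4, 4, 3]
645 [3, 4, 15, 35, 34, 33, 5, 4, 3]
660 [3, 5, 36, 28, 31, 32, 34, 36, 34]
675 [4, 3, 35, 11, 26, 29, 29, 31, 30]
690 [3, 3, 33, 29, 16, 29, 31, 29, 28]
705 [3, 5, 37, 28, 11, 29, 30, 30, 26]
720 [71, 83, 149, 152, 152, 153, 158, 30, 28]
735 [85, 91, 112, 127, 135, 139, 144, 151, 152]
750 [0, 62, 92, 99, 106, 112, 115, 125, 131]
90 u 14.0 z 140.0
75 u -12.1 z 138.1
60 u -36.8 z 129.6
45 u -58.5 z 115.0
30 u -75.6 z 95.2
15 u -87.0 z 71.7
5 u -91.1 z 54.7
0 u -92.0 z 46.0
t 50.5 tcp [420.5  72.3 204.3] ang 97.4 q6 -1.66 gap 0.3 | turn 0.005 shift [-194.3  -30.   -25.8]
```

Emit:
carry_out --steps '[[[0, 0, -28, 0, 0], [-48, -10, 0, 0, 0], [-48, -10, 0, 0, 0], [-48, -10, 0, 0, 0], [-48, 0, 0, 0, 0], [-8, 0, 0, 0, 0], [0, 0, 0, 0, 0], [0, 0, 0, 0, 0]]]'

```text
t: 51.25
tool_pos: [621.7, 68.6, 232.9]
tool_rot: [-0.0, -0.065, 0.998, 0.0]
force: [-0.6, -0.3, 0.4]
finger_gap: 0.6
grip_force: 0.0
```

```bash
python3 plan.py 619 67 140 97.1
```

```text
t 51.2 tcp [621.7  68.6 232.9] ang 97.4 q6 -1.68 gap 0.6 | turn 0.005 shift [ 2.8 -1.2 92.9]
```

Emit:
carry_out --steps '[[[0, 0, 30, 0, 0], [0, 0, 35, 0, 0], [0, 0, 20, 0, 0], [0, 0, 8, 0, 0], [5, 0, 0, 0, 0], [6, 0, 0, 0, 0], [6, 0, 0, 0, 0], [6, 0, 0, 0, 0]]]'

```text
t: 52.05
tool_pos: [599.8, 65.5, 141.4]
tool_rot: [0.002, -0.065, 0.998, -0.0]
force: [0.0, -0.4, 0.4]
finger_gap: 0.7
grip_force: 0.0
```

Emit:
carry_out --steps '[[[6, 0, 0, 0, 0], [6, 0, 0, 0, 0], [6, 0, 0, 0, 0], [7, 0, 0, 0, 0], [8, 0, 0, 0, 0], [8, 0, 0.5, 0, 0], [8, 0, 1, 0, 0], [0, 0, 0, 0, 0]]]'

```text
t: 52.85
tool_pos: [549.4, 59.1, 137.5]
tool_rot: [-0.001, -0.065, 0.998, 0.0]
force: [-0.9, -0.3, 0.0]
finger_gap: 0.0
grip_force: 0.0
```

```bash
cat > lid.py <<'E'
from h import *
s=robot.state(); p=s['tool_pos']; r=np.radians(7.1); ex=np.array([np.cos(r),np.sin(r)])
print('t',s['t'],'u',(p[:2]-[560,59.4])@ex,'z',p[2],'force',np.round(s['force'],1))
t=grab('top'); P=cloud(t)
q=P[(P[...,2]>44)&(P[...,0]>400)&(P[...,0]<680)&(P[...,1]>-60)&(P[...,1]<170)&(t['pixels'].max(-1)<60)]
u=(q[:,:2]-[560,59.4])@ex; h=q[:,2]-40; v=(q[:,1]-p[1]); k=(abs(v)>60)&(u<40)&(np.hypot(u,h)<140)
print('lid theta deg',np.round(np.degrees(np.median(np.arctan2(h[k],-u[k]))),1),k.sum())
E
python3 lid.py
```

```text
t 52.85 u -10.503599579515912 z 137.5410425748577 force [-0.9 -0.3  0. ]
lid theta deg 78.7 224
```

Emit:
carry_out --steps '[[[9, 0, 2, 0, 0], [9, 0, 3, 0, 0], [8, 0, 3.5, 0, 0], [8, 0, 4.5, 0, 0], [7.5, 0, 5, 0, 0], [7, 0, 5.5, 0, 0], [6, 0, 6.5, 0, 0], [6, 0, 6.5, 0, 0]]]'

```text
t: 53.7
tool_pos: [490.3, 51.5, 100.9]
tool_rot: [-0.0, -0.065, 0.998, 0.0]
force: [0.6, 0.9, 0.1]
finger_gap: 0.5
grip_force: 0.5
```

```bash
python3 lid.py
```

```text
t 53.7 u -70.1344305531425 z 100.94073376804903 force [0.6 0.9 0.1]
lid theta deg 40.9 1036
```

Emit:
carry_out --steps '[[[5, 0, 7, 0, 0], [4, 0, 7, 0, 0], [4, 0, 7.5, 0, 0], [3, 0, 8, 0, 0], [3, 0, 8, 0, 0], [2, 0, 8, 0, 0], [1, 0, 6, 0, 0], [0, 0, 0, 0, 0]]]'

```text
t: 54.55
tool_pos: [468.2, 48.6, 48.6]
tool_rot: [-0.001, -0.065, 0.998, 0.0]
force: [-0.3, -0.4, -0.3]
finger_gap: 0.5
grip_force: 0.0
```

```bash
python3 lid.py
```

```text
t 54.55 u -92.44956735604512 z 48.612093945059314 force [-0.3 -0.4 -0.3]
lid theta deg 9.5 1288
```

Emit:
carry_out --steps '[[[0, 0, 1, 0, 0], [0, 0, 1, 0, 0], [0, 0, 1, 0, 0], [0, 0, 0, 0, 0], [0, 0, 0, 0, 0], [0, 0, 0, 0, 0], [0, 0, 0, 0, 0], [0, 0, 0, 0, 0]]]'

```text
t: 55.4
tool_pos: [469.4, 48.7, 47.1]
tool_rot: [0.0, -0.065, 0.998, 0.0]
force: [0.0, 0.2, -0.1]
finger_gap: 0.3
grip_force: 0.1
```

```bash
python3 lid.py
```

```text
t 55.4 u -91.23861994617326 z 47.070138588093144 force [ 0.   0.2 -0.1]
lid theta deg 8.6 1272
```

Emit:
carry_out --steps '[[[0, 0, 1, 0, 0], [0, 0, 1, 0, 0], [0, 0, 0, 0, 0], [0, 0, 1, 0, 0], [0, 0, 0, 0, 0], [0, 0, 0, 0, 0], [0, 0, 0, 0, 0], [0, 0, 0, 0, 0]]]'

```text
t: 56.25
tool_pos: [469.4, 48.7, 46.1]
tool_rot: [0.0, -0.065, 0.998, -0.0]
force: [-4.4, 0.5, 10.5]
finger_gap: 0.6
grip_force: 5.4
```

```bash
python3 lid.py
```

```text
t 56.25 u -91.18389491288683 z 46.14293339223433 force [-4.4  0.5 10.5]
lid theta deg 8.7 1251
```

Emit:
carry_out --steps '[[[0, 0, -5, 0, 0], [0, 0, -20, 0, 0], [0, 0, -45, 0, 0], [0, 0, -45, 0, 0], [0, 0, -45, 0, 0], [30, 45, 0, 0, 0], [0, 45, 0, 0, 0], [0, 45, 0, 0, 0]]]'

```text
t: 57.1
tool_pos: [424.4, 176.6, 204.7]
tool_rot: [0.001, -0.064, 0.998, 0.0]
force: [0.5, 0.5, -0.2]
finger_gap: 0.6
grip_force: 0.0
```

```bash
python3 - <<'E'
from h import *
t=grab('top'); s=grab('side','s9.png')
r=np.radians(7.1); ex=np.array([np.cos(r),np.sin(r)]); ey=np.array([-ex[1],ex[0]])
P=cloud(t); d=P[...,:2]-[499.4,51.8]; u=d@ex; v=d@ey
for a in range(-60,61,15):
    k=(abs(u-a)<7)&(abs(v+70)<40); print(a,np.round(np.nanmedian(P[k][:,2]),1))
print(robot.state()['tool_pos'],robot.state()['force'])
E
```

```text
-60 45.2
-45 48.8
-30 49.1
-15 49.3
0 49.0
15 49.1
30 48.9
45 49.1
60 46.0
[423.49400928 179.80430354 203.90581797] [ 0.04894696 -0.29496474  0.24380881]
```

View pics/s9.png

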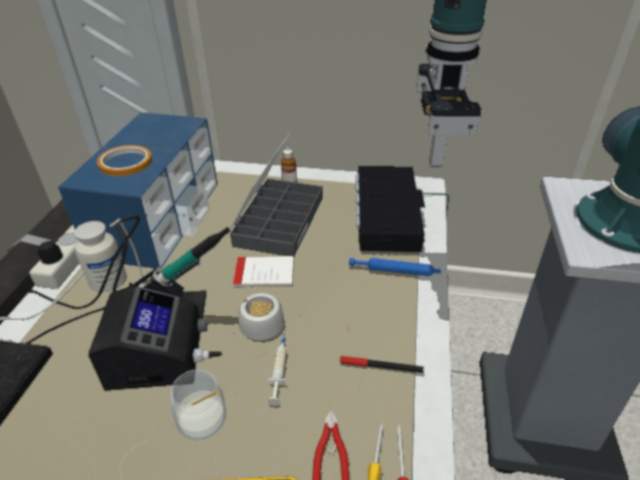

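The lid is level and shut (about 49 mm all across), the pump and marker lie flat on the bench at (395,266) and (380,365), and the bystanders are where they were.

```bash
python3 -c "
from rig import robot;print(robot.hand_in())"
```

```text
the job is handed in; nothing more can be done
None
```

The job is handed in with no verdict returned; my last looks showed the carrier, frame and cover stacked in the pocket, three cells in their grooves, pump and marker flat on the bench, and the lid shut level.

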